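# Load the dye roller into its sprung stand

### The arm

A 7-joint arm with a two-finger parallel gripper is mounted at the origin on the work surface. World frame = base frame: x ahead of the robot, y to its left, z up, the work surface at z = 0. Lengths are in mm, angles in rad, forces in N, time in s.
With the tool pointing down it reaches from about 425 to 1025 mm from the base axis. Payload 3.6 kg.
Tool frame: the origin (TCP) lies between the finger pads; the fingertips stand 11 mm ahead of it and the grasp point (between the pads) lies 8 mm behind it (robot.finger_overhang is the distance from the TCP to the fingertips, in mm); x points along the fingers, y is the direction in which the jaws open and shut, and the axes are right-handed (so a half turn about x gives the same grasp; the last joint's range is limited). The gripper opens to 85 mm and grips with 20 to 120 N. Pads are 22 mm wide; open, the fingers measure 114 mm over their backs; the gripper's body (76 mm by 85 mm) begins 54 mm behind the grasp point. The pads swing forward as they close: fully open they stand 13 mm farther back than shut.
Start: joints at [1.044, 0.591, 0.048, 1.609, -0.033, 0.943, -0.034], TCP at [304.735, -657.849, 242.302] pointing down, gripper open.
Joint ranges: [-2.69, 2.69], [-0.47, 2.24], [-1.27, 1.36], [0.19, 2.51], [-1.53, 4.68], [0.08, 2.07], [-3.09, 3.09]. Speed limits (rad/s): [2.57, 2.57, 3.14, 3.14, 3.14, 3.14, 3.14].

### API

Orientations are given as a rotation vector (axis times angle).
In Python, from rig import state, eyes, robot gives the robot as it stands.
- The arm moves only by the tool move_arm, never from a script. Its argument "rows" is a list of rows, each a list of 5 numbers: the shift along the tool's x, y, z in m, then the turn about the tool's x in degrees, then the finger opening in m, from 0 to 0.0854. A call has 1 to 5 rows; each row shifts and turns the commanded pose from where the row before left it, along the tool's axes as they then stand; what a row does not reach is not made up. A row lasts 1/12 s, in which the tool goes at most 41.7 mm and 7.16 degrees, less where a joint would pass 70% of its speed; a pose out of reach is approached as far as the arm can. A call with a gripper value outside its range is refused whole. The fingers move at their own pace and stop on an object; "newtons" is the grip in N (left out, the last holds). Time passes only in rows, so rows that do not move let the fingers close. It gives the time, the measured TCP pose, the force and the opening at its end, in the units of the state.
- state(): the state, without advancing time (a new reading comes with each control period).
- eyes.capture(name): name is "scene" or "top" or "wrist"; returns the picture (384x512x3 uint8, red, green, blue); there is no depth.
- eyes.camera_params(name): a dict with "vertical_fov" (degrees; the focal length in pixels is half the picture's height over the tangent of half this angle, whatever the lens; pixels are square), "cx", "cy" (the principal point, pixels), "pose" (4x4, takes a point from camera to world coordinates); the wrist camera has in their place "tool_from_camera" (4x4, takes a point from camera to tool coordinates, whose origin is the TCP and whose axes are the tool frame's). Camera axes: x right, y up, looking along -z (the intrinsics and any distortion apply to the point x, -y, -z); pixel columns grow to the right and rows downward; lengths in mm; the calibration is good to about 2 mm. The wrist camera is an equidistant fisheye: a pixel r from the principal point sees the ray r / f radians off the axis. A picture is of the moment at which its call begins: read the wrist's pose just before it. camera_params takes no time and is no camera call.
- robot.hand_in(): hands the job in, once; it reports no verdict.
Trained networks look in the newest picture that a camera, given by its name, has taken for a name from the list of things; names that differ only in an ending like _2 or _b are one class to them, and where a whole thing is asked for, a point or a joint stands for the part that bears it (a point fixed in the world has none). Each returns a list of dicts, best first, with "p" (0 to 1); they miss things now and then, are a little off and sometimes report something else, mostly with a low value. They report only what shows in the picture. A call takes as long as a camera call.
- eyes.silhouettes(camera, thing): "pixels" (384x512 bool, what is visible of it).
- eyes.spot_point(camera, thing): "location" ([x, y, z] in mm, in the coordinates of the camera as it stood for that picture, good to about 4 mm: a listed point, or the origin of a listed thing).
The state is a dict: "time": time; "joint_pos": joint angles; "dq": joint speeds; "effort": joint torques, N m; "ee_pos": TCP position; "ee_rot": TCP orientation; "ft_force": force on the tool from outside, world axes, zero at the start; "torque": the same for the moment, N m; "width": opening from 0.0 (shut) to 1.0 (fully open).
Only numpy, scipy, OpenCV 4.12 (cv2) and the standard library are available. Lean on these libraries where they do the work, as an engineer would, in place of code of your own. Each camera call takes 0.05 s, during which the arm holds its last target.

### The job

Fit the red dye roller from the wooden rest into the white-trough stand: put one end pin into the orange sprung cup with the other end held up, press the cup back gently until it is nearly at its stop (about 14 N), then, still pressing, tip the other end down into the blue bay and let the spring ease it home under the yellow lip. Never ram the spring against its stop or force the roller into the stand (25 N is too much), leave the roller lying level in both ends and let go of it, and do not disturb the other things on the table.

Things in the scene. Friction and masses are not known exactly. Their poses are not given: they have to be found in the camera images.
- roller_mid (a point): Centre of the loose roller: a red cylinder 32 mm in diameter, 120 mm long, with a steel pin 10 mm in diameter standing 16 mm out of each end (152 mm over all; each tip a ball of 5 mm radius centred 71 mm from here). y axis along the roller; both ends alike. At the start it lies level in open-topped notches of a wooden rest, axis 50 mm above the table; it lifts straight up.
- roller: The same roller, origin also at its centre, y along it. 130 to 250 g.
- stand: The fixed stand: a white trough 100 mm wide (x), 216 mm long (y), walls 26 mm high. Origin on the table under the middle of the seated roller. At its +y end (y = 97 to 115 mm, +-4.5 mm) a grey post, top 80 mm (its bolts 90 mm) above the table, with the orange sprung cup in front of it; at its -y end the blue post with the bay.
- home (a point): Where the roller's centre belongs when fully home: 60 mm above the table in the middle of the stand. Axes as the stand's: y along the roller towards the sprung cup, z up.
- bay (a point): On the bay's end wall, at the height of the home axis, 76 mm to -y of home. The bay is a U open at the top, 15 mm wide, floor 5 mm below this point, reaching 13 mm from the wall towards +y; sides 12 mm above this point, flared guides to 23 mm. A yellow lip 4 mm deep stands out of the wall 7 to 12 mm above this point: the pin must go down clear of it, then slides back under it.
- spring_end (a point): Drawn place of the free cup's back face on the home axis, 68.5 mm to +y of home. The true cup stands up to 4.5 mm nearer or farther along y, as its post is bolted differently each time: find it by feel. The cup is a pocket closed above and open towards -y: 16 mm wide, from 5 mm below to 10 mm above this axis, 7 mm deep, flared cheeks 4 mm farther out at its sides.
- cup (a joint): Travel of the orange sprung cup along the stand's +y, in m: 0 free, 0.0195 at its hard stop. Spring of 800 N/m without preload: 15.6 N just before the stop, where the force then rises steeply. With the roller home the cup stays pushed in by 3 to 12 mm.
- pot_mid: A small jar with a red cap, 56 mm across, 60 mm tall, standing between stand and rest; leave it alone. Origin under its centre.
- beaker: A small white cup, 52 mm across, 55 mm tall, standing between stand and rest; leave it alone. Origin under its centre.
- tub_a: A white tub with a yellow label, 80 mm across, 115 mm tall, beyond the stand and rest; leave it alone. Origin under its centre.
- tub_b: A white tub with an orange label, 80 mm across, 115 mm tall, beyond the stand and rest; leave it alone. Origin under its centre.
- dye_bottle: A green bottle, 50 mm across, 130 mm tall, between the two tubs; leave it alone. Origin under its centre.
- brush: A brush lying at the left; leave it alone.
- felt_block: A cork hand block with a wooden grip, 50 x 130 mm, 47 mm tall, lying at the right; leave it alone. Origin under its centre.

How it is judged:
By the outcome, as a careful person would: the job done as asked, in the order asked, and still so for the second after the job is handed in, with the robot touching nothing.
It also fails if it takes over 67 s, if anything falls off the work surface, if the arm or the gripper's body presses on something with over 40 N, if the wrist force passes 120 N, or if a joint passes its speed limit or range.

## Working session

There is one attempt and no reset: what is moved stays moved. The work goes in short steps, Python scripts to look and compute and a tool call to move; the robot and the scene stay as the last step left them, time stands still between calls to the robot, and variables do not carry over. Pictures are saved under pics/ and viewed, and the job is handed in when it is done.

Besides the shell and the picture viewer there is one more tool, called after "Request:" as name([rows], argument=value, ...), one row to a line, values as JSON. move_arm: Moves the arm, as the interface text tells. Its arguments: {"type":"object","properties":{"rows":{"type":"array"},"newtons":{"type":"number"}},"required":["rows"]}

```bash
ls; mkdir -p pics; python3 - <<'E'
from rig import state, eyes, robot
import cv2,numpy as np
s=state();print(s)
for n in("scene","top","wrist"):
    im=eyes.capture(n);cv2.imwrite(f"pics/a_{n}.png",im[:,:,::-1])
    print(n,eyes.camera_params(n))
print(robot.finger_overhang,[a for a in dir(robot) if a[0]!='_'])
E
```

```text
pics
{'time': 0.0, 'joint_pos': array([ 1.04350658,  0.59211393,  0.04831803,  1.609841  , -0.03330843,
        0.94270362, -0.03370286]), 'dq': array([ 2.48547636e-04,  6.18142830e-04,  2.53435225e-03,  6.21035092e-04,
       -9.98916390e-05,  2.71269587e-04,  2.94685084e-04]), 'effort': array([ 1.62233277e-05, -5.48682940e+01,  1.54662531e+00, -1.98122334e+01,
        9.47387307e-03,  8.69005686e-03,  4.36046889e-06]), 'ee_pos': array([ 304.38367039, -657.1140836 ,  241.13814406]), 'ee_rot': array([ 1.98168612,  0.43909172, -1.9829308 ]), 'ft_force': array([ 0.75408198,  1.15007909, -0.03415545]), 'torque': array([ 0.02898555, -0.00597611, -0.02291834]), 'width': 0.9999999764228139}
scene {'vertical_fov': 52.334342772062435, 'cx': 251.88297278277247, 'cy': 197.61496859175946, 'pose': array([[-2.26635450e-01, -7.57738657e-01,  6.11938315e-01,
         1.28982970e+03],
       [ 9.73979250e-01, -1.75743439e-01,  1.43103685e-01,
         1.53080811e+02],
       [-8.91050232e-04,  6.28447589e-01,  7.77851422e-01,
         9.71278801e+02],
       [ 0.00000000e+00,  0.00000000e+00,  0.000
[... 287 characters left out ...]
    -3.56860947e+00],
       [ 1.34946370e-02,  1.90799011e-01,  9.81536363e-01,
         1.46502427e+03],
       [ 0.00000000e+00,  0.00000000e+00,  0.00000000e+00,
         1.00000000e+00]])}
wrist {'vertical_fov': 65.70646984690485, 'cx': 251.78672799221536, 'cy': 186.22991924631089, 'tool_from_camera': array([[ 2.47455526e-05,  3.19863731e-01, -9.47463557e-01,
        -1.30834407e+02],
       [ 9.99999680e-01, -7.65595032e-04, -2.32347236e-04,
        -5.74574550e-01],
       [-7.99692846e-04, -9.47463249e-01, -3.19863648e-01,
        -8.17305885e+01],
       [ 0.00000000e+00,  0.00000000e+00,  0.00000000e+00,
         1.00000000e+00]])}
11.0 ['MotionError', 'finger_overhang', 'hand_in']
```

View pics/a_scene.png

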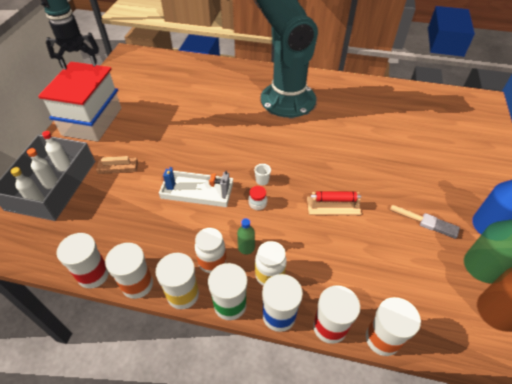

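View pics/a_top.png

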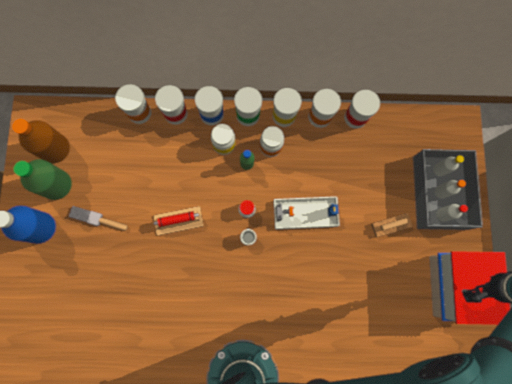

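View pics/a_wrist.png

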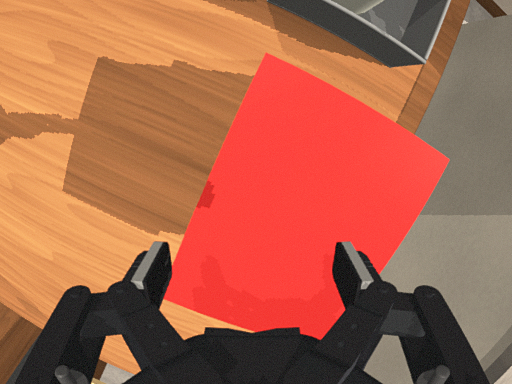

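```bash
cat > h.py <<'E'
from rig import state, eyes, robot
import cv2,numpy as np
from scipy.spatial.transform import Rotation as R
def T():
    s=state();M=np.eye(4);M[:3,:3]=R.from_rotvec(s['ee_rot']).as_matrix();M[:3,3]=s['ee_pos'];return M
def campose(n):
    p=eyes.camera_params(n)
    return p['pose'] if n!='wrist' else T()@p['tool_from_camera']
def spots(n,th):
    P=campose(n)
    return [(round(d['p'],2),np.round((P@np.r_[d['location'],1])[:3],1).tolist()) for d in eyes.spot_point(n,th)[:3]]
def ray(n,u,v):
    p=eyes.camera_params(n);P=campose(n);f=192/np.tan(np.radians(p['vertical_fov']/2))
    d=np.array([(u-p['cx'])/f,-(v-p['cy'])/f,-1.])
    if n=='wrist':
        r=np.hypot(d[0],d[1]);
        d=np.array([d[0]/r*np.sin(r),d[1]/r*np.sin(r),-np.cos(r)]) if r>0 else d
    return P[:3,3],P[:3,:3]@d
def atz(n,u,v,z):
    o,d=ray(n,u,v);return o+d*(z-o[2])/d[2]
def proj(n,X):
    p=eyes.camera_params(n);P=np.linalg.inv(campose(n));f=192/np.tan(np.radians(p['vertical_fov']/2))
    c=P[:3,:3]@np.asarray(X,float)+P[:3,3];x,y,z=c[0],-c[1],-c[2]
    if n=='wrist':
        h=np.hypot(x,y);t=np.arctan2(h,z);k=t/h*f if h>0 else 0
        return np.array([p['cx']+k*x,p['cy']+k*y])
    return np.array([p['cx']+f*x/z,p['cy']+f*y/z])
def show(n,name,scale=1.5,crop=None):
    im=eyes.capture(n)
    if crop: im=im[crop[1]:crop[3],crop[0]:crop[2]]
    im=cv2.resize(im,None,fx=scale,fy=scale,interpolation=cv2.INTER_CUBIC)
    cv2.imwrite(f"pics/{name}.png",im[:,:,::-1])
E
python3 - <<'E'
from h import *
print(T().round(3))
for n in("scene","top"):
    for t in("roller_mid","home","bay","spring_end","stand","pot_mid","beaker","tub_a","felt_block","dye_bottle"):
        print(n,t,spots(n,t))
E
```

```text
[[-1.00000e-03  4.20000e-01 -9.07000e-01  3.04483e+02]
 [ 2.00000e-03 -9.07000e-01 -4.20000e-01 -6.57258e+02]
 [-1.00000e+00 -2.00000e-03  0.00000e+00  2.41368e+02]
 [ 0.00000e+00  0.00000e+00  0.00000e+00  1.00000e+00]]
scene roller_mid [(0.81, [502.9, 231.3, 49.9]), (0.65, [497.2, 500.4, 3.5]), (0.3, [446.1, -8.2, 0.9])]
scene home [(0.89, [537.5, -215.0, 59.7])]
scene bay [(0.71, [502.9, 229.6, 48.0]), (0.62, [545.3, -3.7, -2.6]), (0.6, [545.4, -293.6, 58.3])]
scene spring_end [(0.79, [531.7, -148.3, 57.8]), (0.47, [498.4, 501.0, 2.3])]
scene stand [(0.61, [540.8, -220.4, 0.9])]
scene pot_mid [(0.62, [545.4, -3.9, -1.7])]
scene beaker [(0.56, [448.3, -12.9, -1.0])]
scene tub_a [(0.87, [782.2, 81.2, -3.4]), (0.73, [708.2, 2.4, 2.5]), (0.58, [770.9, -81.0, 1.1])]
scene felt_block [(0.96, [502.4, -500.2, -0.7]), (0.21, [774.6, -82.7, 1.6])]
scene dye_bottle [(0.97, [706.8, 2.3, -0.6])]
top roller_mid [(0.63, [501.2, 236.4, 46.6])]
top home [(0.66, [541.1, -214.2, 62.4])]
top bay [(0.73, [539.3, -295.8, 59.6]), (0.73, [536.1, -212.6, -1.2])]
top spring_end [(0.75, [531.1, -145.8, 59.3])]
top stand [(0.78, [538.1, -212.3, -3.9])]
top pot_mid [(0.75, [542.1, -3.3, -0.7])]
top beaker [(0.71, [443.4, -8.5, -1.4])]
top tub_a [(0.85, [779.4, 81.5, 0.8]), (0.79, [773.5, -85.0, -0.2]), (0.47, [498.7, -494.7, -0.4])]
top felt_block [(0.88, [501.6, -494.2, 1.7])]
top dye_bottle [(0.46, [711.0, 5.3, -0.1]), (0.16, [772.3, -83.6, -1.8])]
```

```bash
cat >> h.py <<'E'
def yawof(M): return np.degrees(np.arctan2(M[1,1],M[0,1]))  # world angle of tool y
def plan(target,yaw,n):
    M=T();p=M[:3,3];y0=yawof(M);dy=(yaw-y0+180)%360-180
    out=[];st=(np.array(target,float)-p)/n
    a=y0
    for i in range(n):
        c,s=np.cos(np.radians(a)),np.sin(np.radians(a))
        ty=np.array([c,s,0]);tx=np.array([0,0,-1.]);tz=np.cross(tx,ty)
        out.append([round(float(st@t)/1000,4) for t in(tx,ty,tz)]+[round(-dy/n,2)])
        a+=dy/n
    print('from',p.round(1),round(y0,2))
    for k in range(0,n,5): print(out[k:k+5])
E
python3 - <<'E'
from h import *
plan((535,-214,250),4,15)
E
```

```text
from [ 304.8 -657.8  242.3] -65.14
[[-0.0005, -0.0204, -0.0264, np.float64(-4.61)], [-0.0005, -0.0182, -0.0279, np.float64(-4.61)], [-0.0005, -0.0159, -0.0293, np.float64(-4.61)], [-0.0005, -0.0135, -0.0305, np.float64(-4.61)], [-0.0005, -0.011, -0.0315, np.float64(-4.61)]]
[[-0.0005, -0.0084, -0.0322, np.float64(-4.61)], [-0.0005, -0.0058, -0.0328, np.float64(-4.61)], [-0.0005, -0.0032, -0.0332, np.float64(-4.61)], [-0.0005, -0.0005, -0.0333, np.float64(-4.61)], [-0.0005, 0.0022, -0.0333, np.float64(-4.61)]]
[[-0.0005, 0.0049, -0.033, np.float64(-4.61)], [-0.0005, 0.0075, -0.0325, np.float64(-4.61)], [-0.0005, 0.0101, -0.0318, np.float64(-4.61)], [-0.0005, 0.0126, -0.0309, np.float64(-4.61)], [-0.0005, 0.015, -0.0298, np.float64(-4.61)]]
```

Request:
move_arm([
  [-0.0005, -0.0204, -0.0264, -4.6, 0.085],
  [-0.0005, -0.0182, -0.0279, -4.6, 0.085],
  [-0.0005, -0.0159, -0.0293, -4.6, 0.085],
  [-0.0005, -0.0135, -0.0305, -4.6, 0.085],
  [-0.0005, -0.011, -0.0315, -4.6, 0.085],
])

```text
time: 1.57
ee_pos: [382.2, -508.5, 245.0]
ee_rot: [1.725, 0.769, -1.724]
ft_force: [-0.4, -0.1, 0.7]
width: 0.999
```

Request:
move_arm([
  [-0.0005, -0.0084, -0.0322, -4.6, 0.085],
  [-0.0005, -0.0058, -0.0328, -4.6, 0.085],
  [-0.0005, -0.0032, -0.0332, -4.6, 0.085],
  [-0.0005, -0.0005, -0.0333, -4.6, 0.085],
  [-0.0005, 0.0022, -0.0333, -4.6, 0.085],
])

```text
time: 1.98
ee_pos: [459.1, -360.8, 247.7]
ee_rot: [1.448, 1.034, -1.448]
ft_force: [0.3, -0.5, 0.1]
width: 0.992
```

Request:
move_arm([
  [-0.0005, 0.0049, -0.033, -4.6, 0.085],
  [-0.0005, 0.0075, -0.0325, -4.6, 0.085],
  [-0.0005, 0.0101, -0.0318, -4.6, 0.085],
  [-0.0005, 0.0126, -0.0309, -4.6, 0.085],
  [-0.0005, 0.015, -0.0298, -4.6, 0.085],
])

```text
time: 2.4
ee_pos: [536.3, -212.9, 250.2]
ee_rot: [1.157, 1.241, -1.157]
ft_force: [0.3, -0.4, 0.1]
width: 0.99
```

Request:
move_arm([
  [0, 0, 0, 0, 0.085],
  [0, 0, 0, 0, 0.085],
])

```text
time: 2.57
ee_pos: [537.0, -211.6, 250.2]
ee_rot: [1.157, 1.242, -1.155]
ft_force: [0.4, -1.1, -0.2]
width: 0.995
```

```bash
python3 - <<'E'
from h import *
s=state();print(s['time'],s['ee_pos'],yawof(T()),s['ft_force'])
show("wrist","b_w")
for t in("home","bay","spring_end","stand"): print(t,spots("wrist",t))
E
```

```text
2.5667 [ 537.01324667 -211.57844861  250.15967626] 4.132065112584274 [ 0.35469256 -1.0717364  -0.16434344]
home [(0.93, [534.9, -218.7, 56.4])]
bay [(0.73, [541.8, -299.2, 62.0])]
spring_end [(0.63, [528.2, -150.6, 58.3])]
stand [(0.94, [538.2, -225.7, -3.3])]
```

View pics/b_w.png

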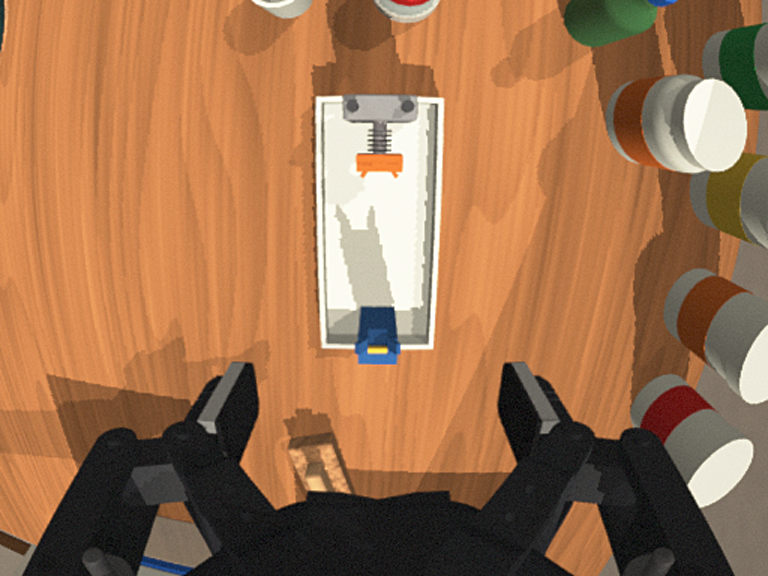

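```bash
python3 - <<'E'
from h import *
def q(u,v,z): 
    return atz("wrist",u/1.5,v/1.5,z)
for nm,u,v,z in[("TL",316,97,26),("TR",444,97,26),("BL",321,349,26),("BR",434,348,26),("lip",377,351,72),("lipbot",377,347,72),("boltL",351,106,90),("boltR",407,106,90),("cupL",357,155,70),("cupR",403,155,70),("cupfrontL",357,171,70),("cupfrontR",403,171,70)]:
    print(nm,q(u,v,z).round(1))
im=eyes.capture("wrist");cv2.imwrite("pics/b_crop.png",cv2.resize(im[55:255,200:310],None,fx=3,fy=3,interpolation=cv2.INTER_CUBIC)[:,:,::-1])
E
```

```text
TL [ 478.5 -106.5   26. ]
TR [578.1 -99.9  26. ]
BL [ 489.6 -322.5   26. ]
BR [ 590.8 -314.9   26. ]
lip [ 538.5 -296.6   72. ]
lipbot [ 538.3 -293.1   72. ]
boltL [ 510.4 -116.5   90. ]
boltR [ 546.  -114.1   90. ]
cupL [ 515.2 -149.2   70. ]
cupR [ 546.8 -147.1   70. ]
cupfrontL [ 515.9 -160.4   70. ]
cupfrontR [ 547.7 -158.3   70. ]
```

View pics/b_crop.png

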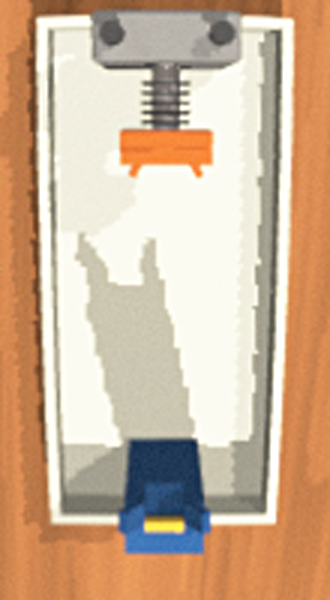

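```bash
python3 - <<'E'
from h import *
im=eyes.capture("wrist").astype(int)
r,g,b=im[...,0],im[...,1],im[...,2]
sub=np.zeros(r.shape,bool);sub[55:255,200:310]=1
def rep(nm,m,zs):
    v,u=np.nonzero(m&sub);print(nm,len(u),u.min(),u.max(),v.min(),v.max(),u.mean().round(1),v.mean().round(1))
    for z in zs: print('  ',z,'top',atz('wrist',u[v==v.min()].mean(),v.min()-.5+.5-.5,z).round(1),'bot',atz('wrist',u[v==v.max()].mean(),v.max()+.5,z).round(1),'L',atz('wrist',u.min()-.5,v.mean(),z).round(1),'R',atz('wrist',u.max()+.5,v.mean(),z).round(1))
rep('yellow',(r>180)&(g>140)&(b<100),(67,72))
rep('orange',(r>180)&(g<140)&(b<80)&(g>60),(62,70,72))
rep('blue',(b>r+40),(72,83,60))
gr=(abs(r-g)<15)&(abs(b-g)<20)&(r<185)&(r>120);gr[90:]=0
rep('grey',gr,(80,))
E
python3 - <<'E'
import sys;sys.path.insert(0,'.')
from h import *
for t in("home","stand","bay","spring_end"): print(t,spots("wrist",t))
d=eyes.silhouettes("wrist","stand")
m=d[0]['pixels'].astype(np.uint8);print(d[0]['p'],m.sum())
c=cv2.minAreaRect(np.argwhere(m)[:,::-1].astype(np.float32));print(cv2.boxPoints(c))
E
```

```text
yellow 2095 200 309 55 254 263.7 181.0
   67 top [536.7 -95.6  67. ] bot [ 548.3 -326.9   67. ] L [ 477.  -236.6   67. ] R [ 599.8 -228.5   67. ]
   72 top [536.6 -96.2  72. ] bot [ 548.  -323.8   72. ] L [ 477.8 -234.9   72. ] R [ 598.7 -227.    72. ]
orange 3046 200 309 55 254 247.1 173.3
   62 top [529.2 -95.6  62. ] bot [ 528.6 -331.3   62. ] L [ 476.  -229.1   62. ] R [ 599.8 -221.    62. ]
   70 top [529.2 -96.5  70. ] bot [ 528.7 -326.4   70. ] L [ 477.4 -226.7   70. ] R [ 598.1 -218.8   70. ]
   72 top [529.2 -96.7  72. ] bot [ 528.7 -325.1   72. ] L [ 477.7 -226.1   72. ] R [ 597.6 -218.2   72. ]
blue 872 239 269 202 239 254.2 220.8
   72 top [ 539.6 -255.    72. ] bot [ 542.6 -303.2   72. ] L [ 523.2 -279.9   72. ] R [ 558.6 -277.6   72. ]
   83 top [ 539.2 -250.6   83. ] bot [ 542.1 -297.1   83. ] L [ 523.4 -274.7   83. ] R [ 557.6 -272.4   83. ]
   60 top [ 540.  -259.7   60. ] bot [ 543.1 -309.8   60. ] L [ 522.9 -285.6   60. ] R [ 559.8 -283.2   60. ]
grey 732 216 293 59 89 259.2 71.8
   80 top [ 530.2 -101.7   80. ] bot [ 546.1 -132.1   80. ] L [ 491.7 -117.2   80. ] R [ 569. -112.   80.]
home [(0.63, [538.0, -218.0, 58.8])]
stand [(0.82, [541.8, -220.6, -3.1])]
bay [(0.7, [547.7, -290.9, 59.1])]
spring_end [(0.66, [532.6, -147.2, 60.2])]
0.86 13953
[[212.  58.]
 [297.  58.]
 [297. 239.]
 [212. 239.]]
```

```bash
python3 - <<'E'
from h import *
im=eyes.capture("wrist").astype(int)
r,g,b=im[...,0],im[...,1],im[...,2]
def rep(nm,m,box,zs):
    u0,u1,v0,v1=box;s=np.zeros(m.shape,bool);s[v0:v1,u0:u1]=1
    v,u=np.nonzero(m&s);print(nm,len(u),u.min(),u.max(),v.min(),v.max(),u.mean().round(1),v.mean().round(1))
    for z in zs: print('  ',z,'top',atz('wrist',u.mean(),v.min()-.5,z).round(1),'bot',atz('wrist',u.mean(),v.max()+.5,z).round(1),'L',atz('wrist',u.min()-.5,v.mean(),z).round(1),'R',atz('wrist',u.max()+.5,v.mean(),z).round(1))
rep('yellow',(r>180)&(g>140)&(b<110),(235,275,222,241),(67,72))
rep('orange',(r>180)&(g<170)&(b<110)&(g>50),(230,280,92,125),(62,70,73))
dk=(r<110)&(g<110)&(b<110);
rep('bolts',dk,(225,280,60,80),(90,))
wh=(r+g+b)/3
for v in (80,110,140,170,200,220):
    row=(b[v]>150);u=np.nonzero(row[190:320])[0]+190
    print(v,u.min(),u.max(),atz('wrist',u.min()-.5,v,26).round(1),atz('wrist',u.max()+.5,v,26).round(1))
for u in (220,230,285):
    cc=b[:,u]>150;v=np.nonzero(cc[50:250])[0]+50
    print(u,v.min(),v.max(),atz('wrist',u,v.min()-.5,26).round(1),atz('wrist',u,v.max()+.5,26).round(1))
E
```

```text
yellow 86 235 271 230 240 250.9 234.2
   67 top [ 539.  -291.4   67. ] bot [ 540.  -306.2   67. ] L [ 519.9 -299.    67. ] R [ 563.8 -296.    67. ]
   72 top [ 538.8 -288.8   72. ] bot [ 539.8 -303.5   72. ] L [ 520.1 -296.3   72. ] R [ 563.3 -293.4   72. ]
orange 364 239 269 100 115 254.1 105.5
   62 top [ 532.3 -142.6   62. ] bot [ 533.5 -159.7   62. ] L [ 516.3 -150.1   62. ] R [ 549.1 -147.8   62. ]
   70 top [ 532.3 -142.3   70. ] bot [ 533.4 -159.    70. ] L [ 516.6 -149.6   70. ] R [ 548.6 -147.4   70. ]
   73 top [ 532.2 -142.2   73. ] bot [ 533.4 -158.8   73. ] L [ 516.8 -149.4   73. ] R [ 548.4 -147.3   73. ]
bolts 127 230 276 61 78 252.8 69.3
   90 top [ 528.2 -103.6   90. ] bot [ 529.4 -121.2   90. ] L [ 506.6 -113.6   90. ] R [ 551.5 -110.5   90. ]
80 212 296 [ 481.2 -123.2   26. ] [ 580.8 -116.2   26. ]
110 212 295 [ 483.  -159.1   26. ] [ 582.7 -152.3   26. ]
140 213 295 [ 485.8 -195.6   26. ] [ 586.2 -188.7   26. ]
170 213 293 [ 487.1 -233.4   26. ] [ 587.7 -226.6   26. ]
200 215 292 [ 490.7 -273.3   26. ] [ 590.9 -266.5   26. ]
220 216 290 [ 492.6 -301.6   26. ] [ 591.6 -294.9   26. ]
220 62 230 [ 489.9 -100.6   26. ] [ 499.  -316.8   26. ]
230 76 230 [ 502.7 -116.8   26. ] [ 512.4 -315.7   26. ]
285 62 230 [565.6 -95.4  26. ] [ 586.  -310.9   26. ]
```

```bash
python3 - <<'E'
from h import *
plan((500,234,240),10,15)
E
```

```text
from [ 535.5 -214.4  249.8] 3.83
[[0.0007, -0.0004, -0.03, np.float64(-0.41)], [0.0007, -0.0002, -0.03, np.float64(-0.41)], [0.0007, 0.0001, -0.03, np.float64(-0.41)], [0.0007, 0.0003, -0.03, np.float64(-0.41)], [0.0007, 0.0005, -0.03, np.float64(-0.41)]]
[[0.0007, 0.0007, -0.03, np.float64(-0.41)], [0.0007, 0.0009, -0.03, np.float64(-0.41)], [0.0007, 0.0011, -0.03, np.float64(-0.41)], [0.0007, 0.0014, -0.03, np.float64(-0.41)], [0.0007, 0.0016, -0.0299, np.float64(-0.41)]]
[[0.0007, 0.0018, -0.0299, np.float64(-0.41)], [0.0007, 0.002, -0.0299, np.float64(-0.41)], [0.0007, 0.0022, -0.0299, np.float64(-0.41)], [0.0007, 0.0024, -0.0299, np.float64(-0.41)], [0.0007, 0.0026, -0.0299, np.float64(-0.41)]]
```

Request:
move_arm([
  [0.0007, 0, -0.03, -0.4, 0.085],
  [0.0007, 0, -0.03, -0.4, 0.085],
  [0.0007, 0, -0.03, -0.4, 0.085],
  [0.0007, 0.0003, -0.03, -0.4, 0.085],
  [0.0007, 0.0005, -0.03, -0.4, 0.085],
])

```text
time: 3.63
ee_pos: [524.1, -63.3, 246.4]
ee_rot: [1.134, 1.256, -1.133]
ft_force: [0.4, -0.2, 0.7]
width: 0.997
```

Request:
move_arm([
  [0.0007, 0.0007, -0.03, -0.4, 0.085],
  [0.0007, 0.0009, -0.03, -0.4, 0.085],
  [0.0007, 0.001, -0.03, -0.4, 0.085],
  [0.0007, 0.0012, -0.03, -0.4, 0.085],
  [0.0007, 0.0015, -0.03, -0.4, 0.085],
])

```text
time: 4.05
ee_pos: [511.9, 86.4, 242.9]
ee_rot: [1.108, 1.271, -1.107]
ft_force: [-0.0, 0.8, -0.6]
width: 1.001
```

Request:
move_arm([
  [0.0007, 0.002, -0.03, -0.4, 0.085],
  [0.0007, 0.002, -0.03, -0.4, 0.085],
  [0.0007, 0.002, -0.03, -0.4, 0.085],
  [0.0007, 0.0025, -0.03, -0.4, 0.085],
  [0.0007, 0.0025, -0.03, -0.4, 0.085],
])

```text
time: 4.47
ee_pos: [500.2, 236.4, 239.4]
ee_rot: [1.081, 1.286, -1.081]
ft_force: [0.2, 0.2, 0.4]
width: 0.995
```

Request:
move_arm([
  [0, 0, 0, 0, 0.085],
  [0, 0, 0, 0, 0.085],
  [0, 0, 0, 0, 0.085],
  [0, 0, 0, 0, 0.085],
  [0, 0, 0, 0, 0.085],
])

```text
time: 4.88
ee_pos: [500.8, 233.2, 239.2]
ee_rot: [1.083, 1.284, -1.084]
ft_force: [-0.0, 0.1, 0.1]
width: 0.995
```

```bash
python3 - <<'E'
from h import *
s=state();print(s['time'],s['ee_pos'],yawof(T()),s['ft_force'])
show("wrist","c_w")
print(spots("wrist","roller_mid"))
im=eyes.capture("wrist").astype(int)
m=(im[...,0]>140)&(im[...,1]<70)&(im[...,2]<70);m[300:]=0
n,l,st,c=cv2.connectedComponentsWithStats(m.astype(np.uint8));k=1+st[1:,4].argmax();print(st[k],c[k])
pts=np.argwhere(l==k)[:,::-1].astype(np.float32)
box=cv2.boxPoints(cv2.minAreaRect(pts));print(box)
for b in box: print(atz("wrist",b[0],b[1],58).round(1))
print(atz("wrist",*c[k],62), T()[:3,3])
E
```

```text
4.8833 [500.78522466 233.18520127 239.1561759 ] 9.708678018494846 [-0.02067842  0.12031825  0.06755992]
[(0.62, [499.3, 225.2, 52.1])]
[ 238  125   30   85 2241] [252.87639447 166.72066042]
[[237.40831 125.98146]
 [264.6248  124.74434]
 [268.43713 208.6165 ]
 [241.22067 209.85362]]
[477.6 274.7  58. ]
[505.6 280.8  58. ]
[527.2 188.1  58. ]
[496.9 181.3  58. ]
[501.05752529 234.64182167  62.        ] [500.72400644 233.84437546 239.26624461]
```

View pics/c_w.png

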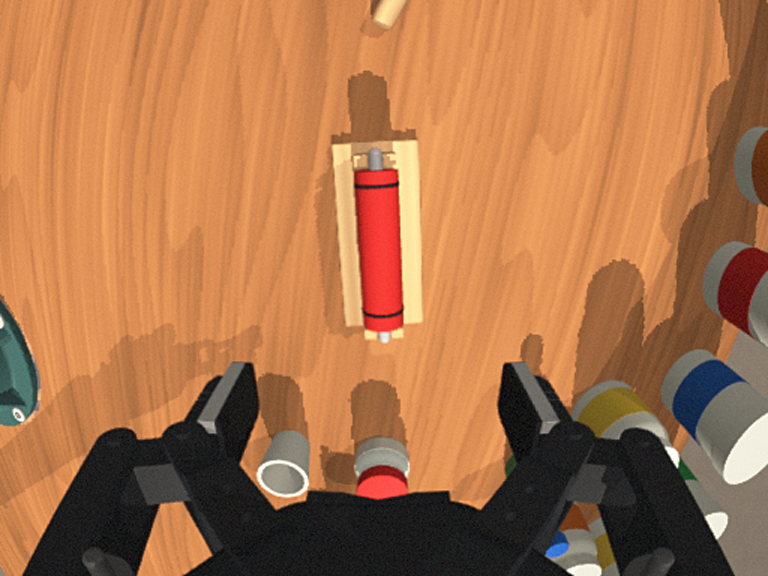

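```bash
python3 - <<'E'
from h import *
def q(u,v,z): return atz("wrist",u/1.5,v/1.5,z).round(1)
print('brush tip',q(380,25,8))
print('board corners',[q(u,v,0) for u,v in((333,143),(417,140),(346,327),(422,322))])
print('board corners z12',[q(u,v,12) for u,v in((333,143),(417,140),(346,327),(422,322))])
im=eyes.capture("wrist");cv2.imwrite("pics/c_crop.png",cv2.resize(im[70:240,200:300],None,fx=3.5,fy=3.5,interpolation=cv2.INTER_CUBIC)[:,:,::-1])
im=eyes.capture("scene");cv2.imwrite("pics/c_crop2.png",cv2.resize(im[170:250,290:480],None,fx=4,fy=4,interpolation=cv2.INTER_CUBIC)[:,:,::-1])
E
```

```text
brush tip [472.3 404.6   8. ]
board corners [array([451. , 302.1,   0. ]), array([518.4, 316.2,   0. ]), array([486.5, 141.8,   0. ]), array([554. , 158.5,   0. ])]
board corners z12 [array([452.2, 302.5,  12. ]), array([517.4, 316.1,  12. ]), array([486.5, 147.5,  12. ]), array([551.8, 163.6,  12. ])]
```

View pics/c_crop.png

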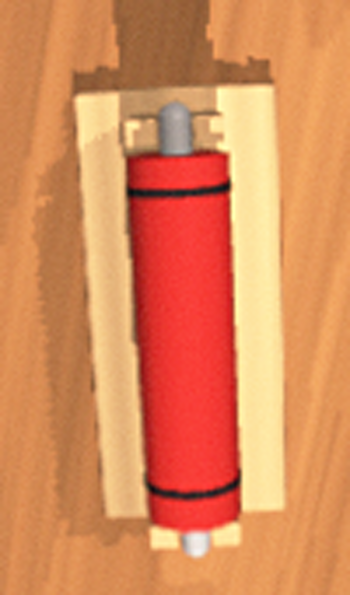

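View pics/c_crop2.png

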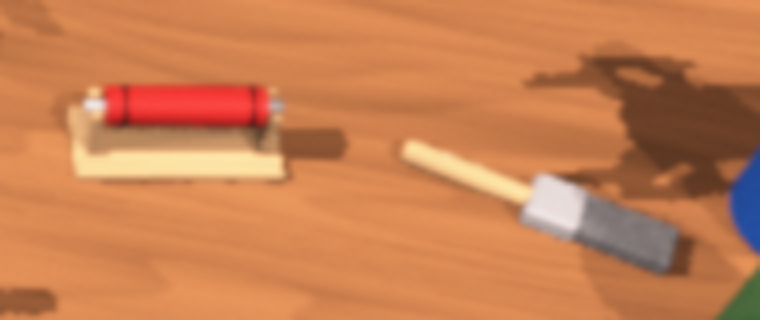

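Request:
move_arm([
  [0.02, 0.0005, 0.0015, -2.7, 0.085],
  [0.035, 0, 0, 0, 0.085],
  [0.035, 0, 0, 0, 0.085],
  [0.035, 0, 0, 0, 0.085],
  [0.03, 0, 0, 0, 0.085],
])

```text
time: 5.55
ee_pos: [501.1, 233.0, 82.5]
ee_rot: [1.046, 1.305, -1.047]
ft_force: [-0.2, -0.8, 0.4]
width: 0.996
```

Request:
move_arm([
  [0.02, 0, 0, 0, 0.085],
  [0.015, 0, 0, 0, 0.085],
  [0.008, 0, 0, 0, 0.085],
  [0, 0, 0, 0, 0.085],
  [0, 0, 0, 0, 0.085],
])

```text
time: 5.97
ee_pos: [501.4, 233.7, 41.5]
ee_rot: [1.046, 1.305, -1.046]
ft_force: [1.0, 0.7, 0.4]
width: 0.997
```

```bash
python3 - <<'E'
from h import *
s=state();print(s['time'],s['ee_pos'],yawof(T()),s['ft_force'])
show("wrist","d_w")
E
```

```text
5.9667 [501.40305624 233.73377065  41.45618592] 12.554292108267017 [0.99361375 0.65483375 0.40011436]
```

View pics/d_w.png

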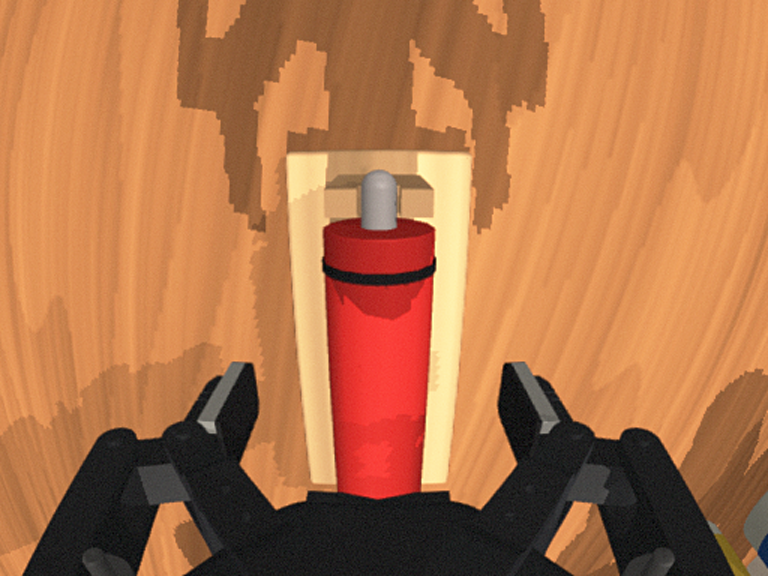

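```bash
python3 - <<'E'
from h import *
M=T()
for nm,u,v,z in(("tip",380,171,50),("endtopedge",380,219,66)):
    X=atz("wrist",u/1.5,v/1.5,z);print(nm,X.round(1),(M[:3,:3].T@(X-M[:3,3])).round(1))
E
```

```text
tip [486.  304.7  50. ] [ -7.9  -0.  -72.6]
endtopedge [488.2 294.5  66. ] [-23.9  -0.1 -62.1]
```

Request:
move_arm([
  [0, 0, 0, 0, 0.03],
  [0, 0, 0, 0, 0.03],
  [0, 0, 0, 0, 0.02],
  [0, 0, 0, 0, 0.02],
  [0, 0, 0, 0, 0.02],
], newtons=25)

```text
time: 6.43
ee_pos: [501.4, 233.6, 41.9]
ee_rot: [1.047, 1.304, -1.046]
ft_force: [-1.0, -0.3, 4.2]
width: 0.367
```

Request:
move_arm([
  [0, 0, 0, 0, 0.02],
  [0, 0, 0, 0, 0.02],
  [0, 0, 0, 0, 0.02],
], newtons=25)

```text
time: 6.68
ee_pos: [501.4, 233.6, 41.8]
ee_rot: [1.047, 1.304, -1.046]
ft_force: [-1.1, -0.4, 5.5]
width: 0.367
```

Request:
move_arm([
  [-0.004, 0, 0, 0, 0.02],
  [-0.01, 0, 0, 0, 0.02],
  [-0.015, 0, 0, 0, 0.02],
  [-0.015, 0, 0, 0, 0.02],
  [0, 0, 0, 0, 0.02],
])

```text
time: 7.1
ee_pos: [502.5, 234.4, 87.8]
ee_rot: [1.05, 1.303, -1.043]
ft_force: [0.6, 0.5, -1.7]
width: 0.367
```

Request:
move_arm([
  [0, 0, -0.015, 0, 0.02],
  [0, 0, -0.03, 0, 0.02],
  [0, 0, -0.03, 0, 0.02],
  [0, 0, -0.022, 0, 0.02],
  [0, 0, -0.011, 0, 0.02],
])

```text
time: 7.52
ee_pos: [476.2, 343.3, 85.2]
ee_rot: [1.046, 1.309, -1.041]
ft_force: [-0.2, 0.3, -1.6]
width: 0.359
```

Request:
move_arm([
  [0, 0, 0, 0, 0.02],
  [0, 0, 0, 0, 0.02],
  [0, 0, 0, 0, 0.02],
])

```text
time: 7.77
ee_pos: [478.1, 336.1, 84.7]
ee_rot: [1.045, 1.303, -1.05]
ft_force: [0.2, -0.2, -1.8]
width: 0.365
```

```bash
python3 - <<'E'
from h import *
s=state();print(s['time'],s['ee_pos'],yawof(T()),s['ft_force'],s['width'],s['torque'])
show("wrist","e_w")
show("scene","e_s",4,(290,150,480,280))
E
```

```text
7.7667 [478.07216796 336.07531996  84.70178493] 12.4266690557257 [ 0.19131454 -0.22604098 -1.79158575] 0.36473270627605914 [-0.00641625 -0.02715054  0.0005219 ]
```

View pics/e_w.png

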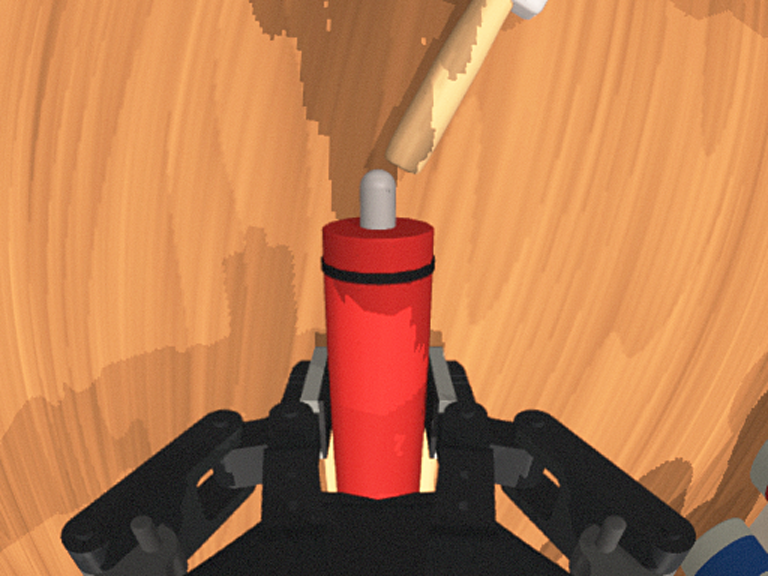

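View pics/e_s.png

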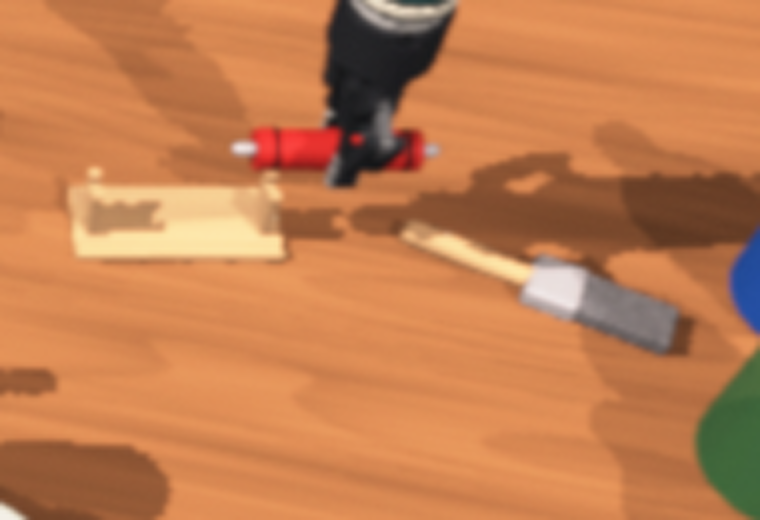

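Request:
move_arm([
  [0.01, 0, 0, 0, 0.02],
  [0.006, 0, 0, 0, 0.02],
  [0.002, 0, 0, 0, 0.02],
  [0, 0, 0, 0, 0.02],
])

```text
time: 8.2
ee_pos: [477.2, 338.0, 66.1]
ee_rot: [1.045, 1.305, -1.049]
ft_force: [0.6, 0.0, -0.8]
width: 0.363
```

Request:
move_arm([
  [0.002, 0, 0, 0, 0.02],
  [0.001, 0, 0, 0, 0.02],
])

```text
time: 8.37
ee_pos: [477.7, 339.1, 64.1]
ee_rot: [1.046, 1.305, -1.046]
ft_force: [0.3, 0.2, -2.5]
width: 0.364
```

Request:
move_arm([
  [0.002, 0, 0, 0, 0.02],
  [0.001, 0, 0, 0, 0.02],
])

```text
time: 8.53
ee_pos: [477.7, 339.0, 61.2]
ee_rot: [1.046, 1.305, -1.046]
ft_force: [0.3, 0.0, -1.6]
width: 0.367
```

Request:
move_arm([
  [0.002, 0, 0, 0, 0.02],
  [0.001, 0, 0, 0, 0.02],
])

```text
time: 8.7
ee_pos: [477.9, 339.4, 58.5]
ee_rot: [1.047, 1.305, -1.046]
ft_force: [-0.6, 1.8, 3.5]
width: 0.363
```

Request:
move_arm([
  [0.001, 0, 0, 0, 0.02],
  [0.001, 0, 0, 0, 0.02],
])

```text
time: 8.87
ee_pos: [477.9, 339.8, 56.8]
ee_rot: [1.047, 1.305, -1.045]
ft_force: [0.1, 1.3, 3.7]
width: 0.366
```

Request:
move_arm([
  [0.001, 0, 0, 0, 0.02],
  [0.001, 0, 0, 0, 0.02],
])

```text
time: 9.03
ee_pos: [477.9, 340.2, 54.8]
ee_rot: [1.048, 1.306, -1.044]
ft_force: [-0.5, 2.0, 4.2]
width: 0.365
```

Request:
move_arm([
  [0.001, 0, 0, 0, 0.02],
  [0.001, 0, 0, 0, 0.02],
])

```text
time: 9.2
ee_pos: [477.9, 340.4, 52.6]
ee_rot: [1.048, 1.306, -1.044]
ft_force: [-1.7, 3.6, 4.6]
width: 0.369
```

```bash
python3 - <<'E'
from h import *
s=state();print(s['time'],s['ee_pos'],yawof(T()),s['ft_force'],s['width'],s['torque'])
show("wrist","f_w",1)
show("scene","f_s",4,(290,150,480,280))
E
```

```text
9.2 [477.88956133 340.44604902  52.61350525] 12.600990351724402 [-1.70647564  3.57351085  4.6188506 ] 0.36937969073780313 [0.49818771 0.27708564 0.0042646 ]
```

View pics/f_s.png

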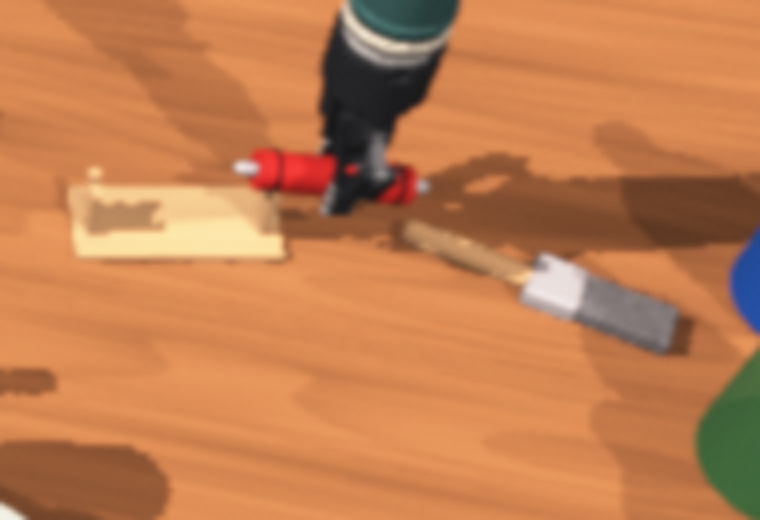

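Request:
move_arm([
  [0.001, 0, 0, 0, 0.02],
  [0.001, 0, 0, 0, 0.02],
  [0.001, 0, 0, 0, 0.02],
])

```text
time: 9.55
ee_pos: [477.9, 340.2, 49.5]
ee_rot: [1.048, 1.306, -1.044]
ft_force: [-1.9, 5.4, 4.6]
width: 0.365
```

Request:
move_arm([
  [0.001, 0, 0, 0, 0.02],
  [0.001, 0, 0, 0, 0.02],
  [0, 0, 0, 0, 0.02],
])

```text
time: 9.8
ee_pos: [477.9, 340.0, 47.3]
ee_rot: [1.047, 1.306, -1.044]
ft_force: [-1.4, 5.3, 3.4]
width: 0.361
```

Request:
move_arm([
  [-0.01, 0, 0, 0, 0.02],
  [-0.03, 0, 0, 0, 0.02],
  [-0.03, 0, 0, 0, 0.02],
  [-0.02, 0, 0, 0, 0.02],
  [0, 0, 0, 0, 0.02],
], newtons=45)

```text
time: 10.22
ee_pos: [479.6, 337.5, 140.4]
ee_rot: [1.049, 1.301, -1.046]
ft_force: [0.9, 0.5, -1.2]
width: 0.362
```

```bash
python3 - <<'E'
from h import *
s=state();print(s['time'],s['ee_pos'],yawof(T()),s['ft_force'],s['width'],s['torque'])
show("wrist","g_w",1.5)
show("scene","g_s",4,(290,130,480,270))
M=T();print(M[:3,3])
home=np.array([537.1,-218.5,0]);yw=3.56
plan((537.1,-218.5-25,140),yw,18)
E
```

```text
10.2167 [479.61780987 337.53728393 140.44043834] 12.417664872111928 [ 0.87662482  0.5440793  -1.22450043] 0.3624047926998492 [ 0.09231891 -0.02559557 -0.00593496]
[477.84862956 336.33682626 137.06194714]
from [477.8 336.3 137.1] 12.43
[[-0.0002, -0.0037, 0.0322, np.float64(0.49)], [-0.0002, -0.0034, 0.0322, np.float64(0.49)], [-0.0002, -0.0032, 0.0322, np.float64(0.49)], [-0.0002, -0.0029, 0.0323, np.float64(0.49)], [-0.0002, -0.0026, 0.0323, np.float64(0.49)]]
[[-0.0002, -0.0023, 0.0323, np.float64(0.49)], [-0.0002, -0.0021, 0.0323, np.float64(0.49)], [-0.0002, -0.0018, 0.0323, np.float64(0.49)], [-0.0002, -0.0015, 0.0323, np.float64(0.49)], [-0.0002, -0.0012, 0.0324, np.float64(0.49)]]
[[-0.0002, -0.0009, 0.0324, np.float64(0.49)], [-0.0002, -0.0007, 0.0324, np.float64(0.49)], [-0.0002, -0.0004, 0.0324, np.float64(0.49)], [-0.0002, -0.0001, 0.0324, np.float64(0.49)], [-0.0002, 0.0002, 0.0324, np.float64(0.49)]]
[[-0.0002, 0.0004, 0.0324, np.float64(0.49)], [-0.0002, 0.0007, 0.0324, np.float64(0.49)], [-0.0002, 0.001, 0.0324, np.float64(0.49)]]
```

View pics/g_w.png

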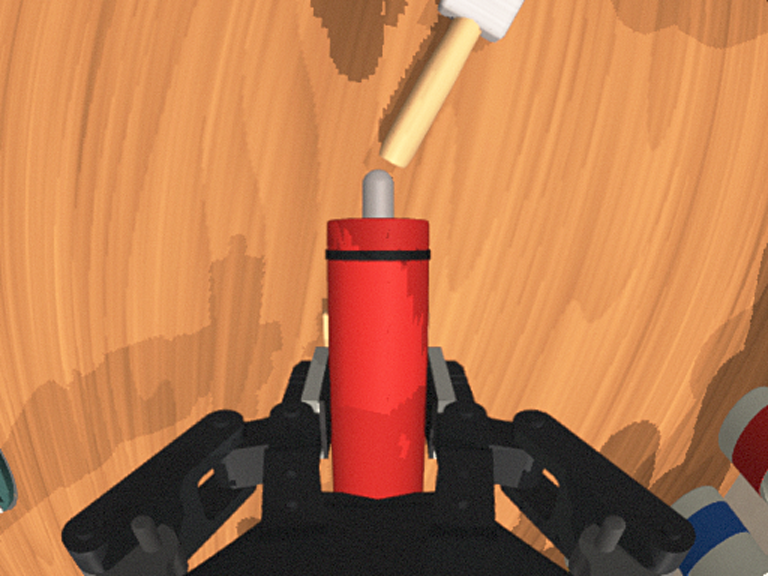

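View pics/g_s.png

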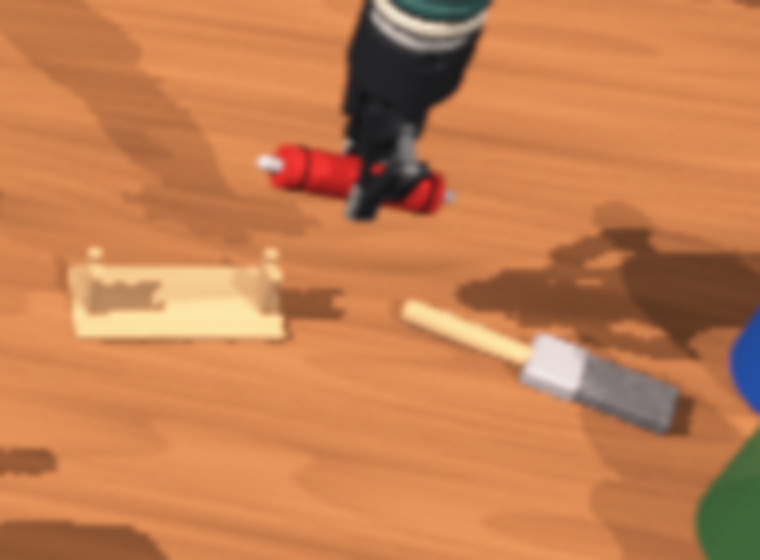

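```bash
cat > fit.py <<'E'
from h import *
from scipy.optimize import least_squares
def meas(im):
    im=im.astype(int);r,g,b=im[...,0],im[...,1],im[...,2]
    cols=slice(249,254)
    red=((r-g>70)&(r-b>70)&(g<60))[:,cols].mean(1)>.5
    blk=((r<60)&(g<60)&(b<60))[:,cols].mean(1)>.5
    gry=((abs(r-g)<14)&(abs(b-g)<14)&(r>70))[:,cols].mean(1)>.5
    e=np.nonzero(red)[0].min()-.5
    t=np.nonzero(gry[:int(e)])[0]; t=t[t>60].min()-.5
    bb=np.nonzero(blk)[0];bb=bb[bb>e];bb=bb[bb<e+60];return t,e,bb.mean()
p=eyes.camera_params("wrist");Tc=p['tool_from_camera'];f=192/np.tan(np.radians(p['vertical_fov']/2))
Ti=np.linalg.inv(Tc)
def row(P):
    c=Ti[:3,:3]@P+Ti[:3,3];x,y,z=c[0],-c[1],-c[2];h=np.hypot(x,y);t=np.arctan2(h,z);return p['cy']+f*t*y/h
def model(th,c,xc):
    a=np.array([np.sin(th),0,-np.cos(th)]);n=np.array([-np.cos(th),0,-np.sin(th)])
    C=np.array([xc,0,c]);B=C+71*a
    tip=min(row(B+5*(np.cos(k)*a+np.sin(k)*n)) for k in np.linspace(-1.5,1.5,31))
    edge=min(row(C+60*a+16*n),row(C+60*a+0*n) if 0 else 1e9)
    return np.array([tip,edge])
if __name__=="__main__":
    for nm in('e_w','g_w'):
        im=cv2.resize(cv2.imread(f'pics/{nm}.png')[:,:,::-1],(512,384),interpolation=cv2.INTER_AREA)
        m=meas(im);print(nm,m)
        for xc in(-8,-5,-2):
            r=least_squares(lambda v:model(v[0],v[1],xc)-m[:2],[0.05,0]);print(xc,np.degrees(r.x[0]).round(1),r.x[1].round(1),r.fun.round(2))
E
python3 fit.py
```

```text
e_w (np.float64(113.5), np.float64(153.5), np.float64(185.5))
-8 6.2 3.5 [0. 0.]
-5 5.2 3.7 [ 0. -0.]
-2 4.2 4.0 [ 0. -0.]
g_w (np.float64(113.5), np.float64(145.5), np.float64(170.0))
-8 13.8 2.6 [ 0. -0.]
-5 13.0 2.9 [-0. -0.]
-2 12.3 3.3 [-0.  0.]
```

Request:
move_arm([
  [-0.001, -0.0037, 0.03, 0.5, 0.02],
  [0, -0.0034, 0.032, 0.5, 0.02],
  [0, -0.0032, 0.032, 0.5, 0.02],
  [0, -0.003, 0.032, 0.5, 0.02],
  [0, -0.0026, 0.032, 0.5, 0.02],
])

```text
time: 10.73
ee_pos: [491.8, 177.4, 136.1]
ee_rot: [1.075, 1.288, -1.085]
ft_force: [0.5, -0.4, -1.4]
width: 0.358
```

Request:
move_arm([
  [0, -0.0023, 0.032, 0.5, 0.02],
  [0, -0.002, 0.032, 0.5, 0.02],
  [0, -0.0018, 0.032, 0.5, 0.02],
  [0, -0.0015, 0.032, 0.5, 0.02],
  [0, -0.0012, 0.032, 0.5, 0.02],
])

```text
time: 11.15
ee_pos: [507.8, 18.6, 136.3]
ee_rot: [1.109, 1.272, -1.117]
ft_force: [0.8, -0.4, -2.6]
width: 0.365
```

Request:
move_arm([
  [0, -0.001, 0.032, 0.5, 0.02],
  [0, -0.0007, 0.032, 0.5, 0.02],
  [0, -0.0004, 0.032, 0.5, 0.02],
  [0, 0, 0.032, 0.5, 0.02],
  [0, 0, 0.032, 0.5, 0.02],
])

```text
time: 11.57
ee_pos: [523.6, -140.0, 136.1]
ee_rot: [1.142, 1.254, -1.149]
ft_force: [0.5, 0.8, -1.7]
width: 0.36
```

Request:
move_arm([
  [0, 0, 0.032, 0.5, 0.02],
  [0, 0.0007, 0.032, 0.5, 0.02],
  [0, 0.001, 0.025, 0.4, 0.02],
  [0, 0, 0, 0, 0.02],
  [0, 0, 0, 0, 0.02],
])

```text
time: 11.98
ee_pos: [532.4, -229.0, 135.9]
ee_rot: [1.163, 1.241, -1.17]
ft_force: [0.4, 0.6, -1.6]
width: 0.361
```

Request:
move_arm([
  [0, 0, 0, 0, 0.02],
  [0, 0, 0, 0, 0.02],
  [0, 0, 0, 0, 0.02],
  [0, 0, 0, 0, 0.02],
])

```text
time: 12.32
ee_pos: [535.1, -224.8, 138.1]
ee_rot: [1.16, 1.241, -1.161]
ft_force: [-0.9, 0.5, -0.9]
width: 0.359
```

```bash
python3 - <<'E'
from h import *
s=state();print(s['time'],s['ee_pos'],yawof(T()))
plan((538.2,-236,95),3.56,4)
E
```

```text
12.3167 [ 535.09469408 -224.78826812  138.09437657] 3.786871480679848
from [ 535.1 -224.8  138.1] 3.79
[[0.0108, 0.0006, 0.0028, np.float64(0.06)], [0.0108, 0.0006, 0.0028, np.float64(0.06)], [0.0108, 0.0006, 0.0028, np.float64(0.06)], [0.0108, 0.0006, 0.0028, np.float64(0.06)]]
```

Request:
move_arm([
  [0.011, 0.0005, 0.003, 0, 0.02],
  [0.011, 0.0005, 0.003, 0, 0.02],
  [0.011, 0.0005, 0.003, 0.2, 0.02],
  [0.01, 0.0005, 0.002, 0, 0.02],
  [0, 0, 0, 0, 0.02],
])

```text
time: 12.73
ee_pos: [536.2, -237.5, 92.4]
ee_rot: [1.164, 1.241, -1.168]
ft_force: [-0.1, -0.4, -1.3]
width: 0.361
```

Request:
move_arm([
  [0, 0, 0, 0, 0.02],
  [0, 0, 0, 0, 0.02],
  [0, 0, 0, 0, 0.02],
  [0, 0, 0, 0, 0.02],
])

```text
time: 13.07
ee_pos: [538.4, -237.0, 95.8]
ee_rot: [1.165, 1.236, -1.164]
ft_force: [0.3, 0.5, -1.7]
width: 0.36
```

```bash
python3 - <<'E'
from h import *
s=state();print(s['time'],s['ee_pos'],yawof(T()),s['ft_force'])
show("wrist","i_w",1.5)
s=state();print(s['time'],s['ee_pos'],yawof(T()))
show("scene","i_s",5,(140,140,270,230))
E
```

```text
13.0667 [ 538.402203   -237.01457313   95.8354388 ] 3.4693716586045023 [ 0.34556709  0.49764947 -1.67278338]
13.1167 [ 538.35262684 -237.05349697   95.83855775] 3.4668746869798053
```

View pics/i_w.png

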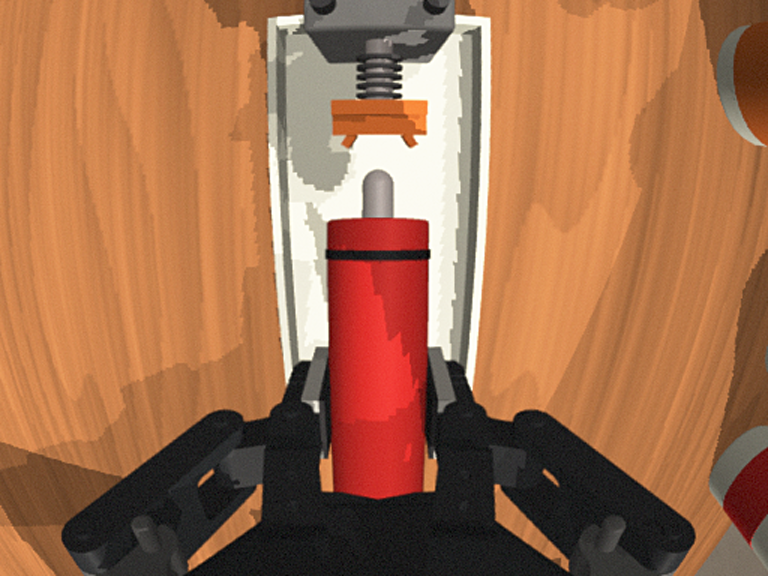

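View pics/i_s.png

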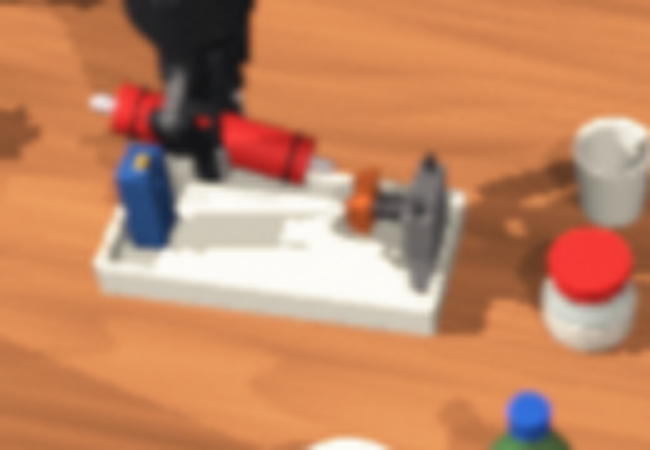

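```bash
python3 - <<'E'
from h import *
s=state();print(s['time'],s['ee_pos'],yawof(T()),s['ft_force'])
M=T()
for z in(62,70): print('cheek',atz('wrist',379/1.5,147/1.5,z).round(1))
for z in(70,75): print('bodyfront',atz('wrist',379/1.5,134/1.5,z).round(1),'back',atz('wrist',379/1.5,100/1.5,z).round(1))
plan((470.5,333.6,135),25,18)
E
```

```text
13.1667 [ 538.26514334 -237.12528835   95.80457307] 3.460836641202367 [ 0.03533561 -0.15347521 -1.88670203]
cheek [ 533.3 -159.4   62. ]
cheek [ 533.3 -159.2   70. ]
bodyfront [ 533.  -154.6   70. ] back [ 532.3 -142.7   70. ]
bodyfront [ 533.  -154.6   75. ] back [ 532.3 -143.1   75. ]
from [ 538.3 -237.1   95.8] 3.46
[[-0.0022, -0.0018, -0.0319, np.float64(-1.2)], [-0.0022, -0.0012, -0.0319, np.float64(-1.2)], [-0.0022, -0.0005, -0.0319, np.float64(-1.2)], [-0.0022, 0.0002, -0.0319, np.float64(-1.2)], [-0.0022, 0.0008, -0.0319, np.float64(-1.2)]]
[[-0.0022, 0.0015, -0.0319, np.float64(-1.2)], [-0.0022, 0.0022, -0.0319, np.float64(-1.2)], [-0.0022, 0.0028, -0.0318, np.float64(-1.2)], [-0.0022, 0.0035, -0.0317, np.float64(-1.2)], [-0.0022, 0.0041, -0.0317, np.float64(-1.2)]]
[[-0.0022, 0.0048, -0.0316, np.float64(-1.2)], [-0.0022, 0.0055, -0.0315, np.float64(-1.2)], [-0.0022, 0.0061, -0.0313, np.float64(-1.2)], [-0.0022, 0.0068, -0.0312, np.float64(-1.2)], [-0.0022, 0.0074, -0.0311, np.float64(-1.2)]]
[[-0.0022, 0.0081, -0.0309, np.float64(-1.2)], [-0.0022, 0.0087, -0.0307, np.float64(-1.2)], [-0.0022, 0.0094, -0.0305, np.float64(-1.2)]]
```

Request:
move_arm([
  [-0.025, 0, 0, 0, 0.02],
  [-0.03, 0, 0, 0, 0.02],
  [0, 0, -0.025, -1.2, 0.02],
  [0, 0, -0.032, -1.2, 0.02],
  [0, 0, -0.032, -1.2, 0.02],
])

```text
time: 13.58
ee_pos: [531.2, -148.6, 151.4]
ee_rot: [1.12, 1.261, -1.118]
ft_force: [0.3, 1.5, -0.8]
width: 0.359
```

Request:
move_arm([
  [0, 0.001, -0.032, -1.2, 0.02],
  [0, 0.0015, -0.032, -1.2, 0.02],
  [0, 0.002, -0.032, -1.2, 0.02],
  [0, 0.003, -0.032, -1.2, 0.02],
  [0, 0.0035, -0.032, -1.2, 0.02],
])

```text
time: 14.0
ee_pos: [514.9, 12.7, 150.8]
ee_rot: [1.039, 1.308, -1.038]
ft_force: [1.3, -0.2, -2.0]
width: 0.361
```

Request:
move_arm([
  [0, 0.004, -0.032, -1.2, 0.02],
  [0, 0.005, -0.032, -1.2, 0.02],
  [0, 0.0055, -0.032, -1.2, 0.02],
  [0, 0.006, -0.032, -1.2, 0.02],
  [0, 0.007, -0.032, -1.2, 0.02],
])

```text
time: 14.42
ee_pos: [498.7, 174.4, 150.7]
ee_rot: [0.96, 1.348, -0.96]
ft_force: [-0.1, -0.2, -2.2]
width: 0.356
```

Request:
move_arm([
  [0, 0.0075, -0.031, -1.2, 0.02],
  [0, 0.008, -0.031, -1.2, 0.02],
  [0, 0.0085, -0.031, -1.2, 0.02],
  [0, 0, -0.01, -1.2, 0.02],
  [0, 0, 0, 0, 0.02],
])

```text
time: 14.83
ee_pos: [484.1, 282.6, 151.1]
ee_rot: [0.895, 1.382, -0.889]
ft_force: [-0.5, 0.1, -2.0]
width: 0.359
```

Request:
move_arm([
  [0, 0, 0, 0, 0.02],
  [0, 0, 0, 0, 0.02],
  [0, 0, 0, 0, 0.02],
  [0, 0, 0, 0, 0.02],
])

```text
time: 15.17
ee_pos: [486.0, 275.6, 150.1]
ee_rot: [0.898, 1.376, -0.901]
ft_force: [0.2, -0.6, -2.0]
width: 0.36
```

```bash
python3 - <<'E'
from h import *
s=state();print(s['time'],s['ee_pos'],yawof(T()),s['ft_force'])
plan((470.5,333.6,60),25,5)
E
```

```text
15.1667 [485.9661543  275.56488137 150.1281554 ] 23.68340563194513 [ 0.2018586  -0.55261847 -1.98336417]
from [486.  275.6 150.1] 23.68
[[0.018, 0.0018, -0.0119, np.float64(-0.26)], [0.018, 0.0019, -0.0119, np.float64(-0.26)], [0.018, 0.0019, -0.0119, np.float64(-0.26)], [0.018, 0.002, -0.0118, np.float64(-0.26)], [0.018, 0.002, -0.0118, np.float64(-0.26)]]
```

Request:
move_arm([
  [0.01, 0.003, -0.02, -0.3, 0.02],
  [0.01, 0.003, -0.02, -0.3, 0.02],
  [0.025, 0.0035, -0.0195, -0.3, 0.02],
  [0.025, 0, 0, -0.3, 0.02],
  [0.02, 0, 0, 0, 0.02],
])

```text
time: 15.58
ee_pos: [469.6, 336.7, 59.2]
ee_rot: [0.881, 1.386, -0.88]
ft_force: [0.3, -1.2, -2.3]
width: 0.36
```

Request:
move_arm([
  [0, 0, 0, 0, 0.02],
  [0, 0, 0, 0, 0.02],
  [0, 0, 0, 0, 0.02],
], newtons=25)

```text
time: 15.83
ee_pos: [470.6, 335.6, 61.1]
ee_rot: [0.883, 1.384, -0.882]
ft_force: [0.5, 0.6, -1.9]
width: 0.361
```

Request:
move_arm([
  [0.002, 0, 0, 0, 0.02],
  [0.002, 0, 0, 0, 0.02],
  [0.002, 0, 0, 0, 0.02],
])

```text
time: 16.08
ee_pos: [470.5, 336.0, 55.2]
ee_rot: [0.883, 1.384, -0.88]
ft_force: [0.1, 0.2, -2.6]
width: 0.355
```

Request:
move_arm([
  [0.001, 0, 0, 0, 0.02],
  [0.001, 0, 0, 0, 0.02],
  [0.001, 0, 0, 0, 0.02],
])

```text
time: 16.33
ee_pos: [469.8, 335.9, 51.4]
ee_rot: [0.882, 1.385, -0.881]
ft_force: [-1.3, 0.4, -1.2]
width: 0.36
```

Request:
move_arm([
  [0.001, 0, 0, 0, 0.02],
  [0.001, 0, 0, 0, 0.02],
  [0.001, 0, 0, 0, 0.02],
])

```text
time: 16.58
ee_pos: [469.9, 336.1, 48.4]
ee_rot: [0.881, 1.385, -0.881]
ft_force: [-0.2, -0.3, 2.2]
width: 0.359
```

Request:
move_arm([
  [0.001, 0, 0, 0, 0.02],
  [0.001, 0, 0, 0, 0.02],
  [0.001, 0, 0, 0, 0.02],
])

```text
time: 16.83
ee_pos: [470.1, 336.3, 46.2]
ee_rot: [0.882, 1.384, -0.881]
ft_force: [-1.1, -0.3, 7.3]
width: 0.362
```

Request:
move_arm([
  [0.001, 0, 0, 0, 0.02],
  [0, 0, 0, 0, 0.02],
])

```text
time: 17.0
ee_pos: [470.2, 336.5, 45.2]
ee_rot: [0.882, 1.384, -0.88]
ft_force: [-0.9, -0.8, 6.6]
width: 0.361
```

```bash
python3 - <<'E'
from fit import *
s=state();print(s['time'],s['ee_pos'],yawof(T()),s['ft_force'])
im=eyes.capture("wrist");cv2.imwrite("pics/j_w.png",cv2.resize(im,None,fx=1.5,fy=1.5)[:,:,::-1])
m=meas(im);print(m)
for xc in(-8,-6,-4):
    r=least_squares(lambda v:model(v[0],v[1],xc)-m[:2],[0.05,0]);print(xc,np.degrees(r.x[0]).round(1),r.x[1].round(1))
E
```

```text
17.0 [470.17393694 336.49354142  45.24993993] 25.068956825470156 [-0.91165288 -0.81751861  6.55747203]
(np.float64(115.5), np.float64(144.5), np.float64(168.0))
-8 17.1 2.6
-6 16.6 2.9
-4 16.2 3.2
```

View pics/j_w.png

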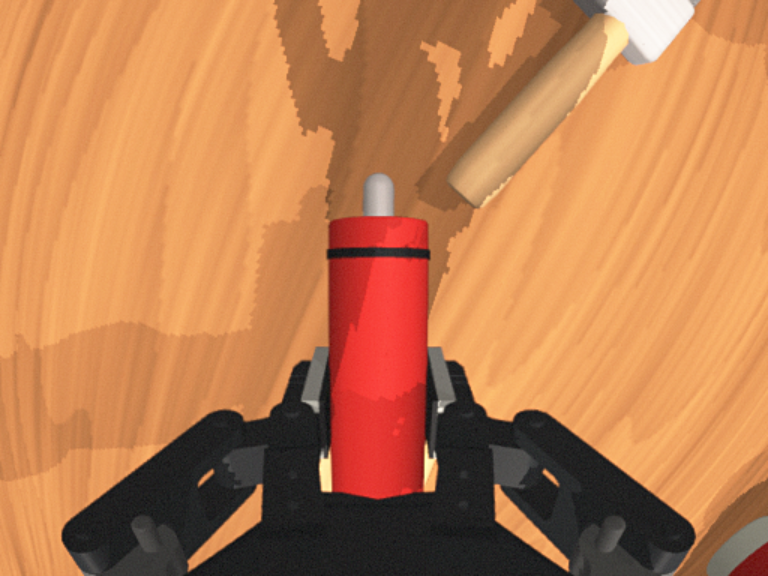

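Request:
move_arm([
  [0.001, 0, 0, 0, 0.02],
  [0.001, 0, 0, 0, 0.02],
  [0.001, 0, 0, 0, 0.02],
  [0.0005, 0, 0, 0, 0.02],
  [0, 0, 0, 0, 0.02],
])

```text
time: 17.47
ee_pos: [470.2, 336.8, 41.9]
ee_rot: [0.882, 1.384, -0.88]
ft_force: [-1.4, -0.0, 7.9]
width: 0.357
```

```bash
python3 - <<'E'
from fit import *
s=state();print(s['time'],s['ee_pos'],yawof(T()),s['ft_force'])
im=eyes.capture("wrist");cv2.imwrite("pics/k_w.png",cv2.resize(im,None,fx=1.5,fy=1.5)[:,:,::-1])
m=meas(im);print(m)
for xc in(-8,-6,-4):
    r=least_squares(lambda v:model(v[0],v[1],xc)-m[:2],[0.05,0]);print(xc,np.degrees(r.x[0]).round(1),r.x[1].round(1))
E
```

```text
17.4667 [470.23786069 336.83733785  41.89194046] 25.078307197411025 [-1.42293701 -0.02511448  7.89229101]
(np.float64(118.5), np.float64(143.5), np.float64(166.0))
-8 21.7 2.7
-6 21.3 3.1
-4 20.9 3.4
```

Request:
move_arm([
  [-0.01, 0, 0, 0, 0.02],
  [-0.03, 0, 0, 0, 0.02],
  [-0.035, 0, 0, 0, 0.02],
  [-0.025, 0, 0, 0, 0.02],
  [0, 0, 0, 0, 0.02],
], newtons=45)

```text
time: 17.93
ee_pos: [472.1, 338.3, 145.9]
ee_rot: [0.889, 1.382, -0.874]
ft_force: [1.1, 0.5, -1.2]
width: 0.363
```

```bash
python3 - <<'E'
from h import *
s=state();print(s['time'],s['ee_pos'],yawof(T()),s['ft_force'])
plan((538.5,-240,140),3.5,18)
E
```

```text
17.9333 [472.11681874 338.3130149  145.89752064] 25.042303741754843 [ 1.06838417  0.47051952 -1.19718302]
from [472.1 338.3 145.9] 25.04
[[0.0003, -0.0103, 0.0307, np.float64(1.2)], [0.0003, -0.0096, 0.0309, np.float64(1.2)], [0.0003, -0.009, 0.0311, np.float64(1.2)], [0.0003, -0.0083, 0.0313, np.float64(1.2)], [0.0003, -0.0077, 0.0314, np.float64(1.2)]]
[[0.0003, -0.007, 0.0316, np.float64(1.2)], [0.0003, -0.0063, 0.0317, np.float64(1.2)], [0.0003, -0.0057, 0.0318, np.float64(1.2)], [0.0003, -0.005, 0.0319, np.float64(1.2)], [0.0003, -0.0043, 0.032, np.float64(1.2)]]
[[0.0003, -0.0037, 0.0321, np.float64(1.2)], [0.0003, -0.003, 0.0322, np.float64(1.2)], [0.0003, -0.0023, 0.0323, np.float64(1.2)], [0.0003, -0.0017, 0.0323, np.float64(1.2)], [0.0003, -0.001, 0.0323, np.float64(1.2)]]
[[0.0003, -0.0003, 0.0323, np.float64(1.2)], [0.0003, 0.0004, 0.0323, np.float64(1.2)], [0.0003, 0.001, 0.0323, np.float64(1.2)]]
```

Request:
move_arm([
  [0, -0.01, 0.03, 1.2, 0.02],
  [0, -0.0095, 0.031, 1.2, 0.02],
  [0, -0.009, 0.031, 1.2, 0.02],
  [0, -0.008, 0.0315, 1.2, 0.02],
  [0, -0.0075, 0.0315, 1.2, 0.02],
])

```text
time: 18.35
ee_pos: [488.1, 173.9, 140.1]
ee_rot: [0.96, 1.349, -0.963]
ft_force: [1.1, -0.5, -1.5]
width: 0.362
```

Request:
move_arm([
  [0, -0.007, 0.0315, 1.2, 0.02],
  [0, -0.0065, 0.0315, 1.2, 0.02],
  [0, -0.0055, 0.032, 1.2, 0.02],
  [0, -0.005, 0.032, 1.2, 0.02],
  [0, -0.0045, 0.032, 1.2, 0.02],
])

```text
time: 18.77
ee_pos: [506.3, 13.4, 140.1]
ee_rot: [1.04, 1.309, -1.041]
ft_force: [0.3, -0.2, -2.2]
width: 0.365
```

Request:
move_arm([
  [0, -0.0035, 0.032, 1.2, 0.02],
  [0, -0.003, 0.032, 1.2, 0.02],
  [0, -0.0025, 0.032, 1.2, 0.02],
  [0, -0.0015, 0.0325, 1.2, 0.02],
  [0, -0.001, 0.0325, 1.2, 0.02],
])

```text
time: 19.18
ee_pos: [524.6, -146.7, 140.0]
ee_rot: [1.118, 1.266, -1.12]
ft_force: [0.5, 0.7, -1.3]
width: 0.358
```

Request:
move_arm([
  [0, 0, 0.0325, 1.2, 0.02],
  [0, 0, 0.0325, 1.2, 0.02],
  [0, 0.001, 0.0325, 1.2, 0.02],
  [0, 0, 0, 0, 0.02],
  [0, 0, 0, 0, 0.02],
])

```text
time: 19.6
ee_pos: [535.3, -245.1, 139.7]
ee_rot: [1.168, 1.235, -1.17]
ft_force: [-0.9, 1.2, -1.6]
width: 0.357
```

Request:
move_arm([
  [0, 0, 0, 0, 0.02],
  [0, 0, 0, 0, 0.02],
  [0, 0, 0, 0, 0.02],
  [0, 0, 0, 0, 0.02],
])

```text
time: 19.93
ee_pos: [536.5, -240.4, 140.8]
ee_rot: [1.163, 1.239, -1.163]
ft_force: [0.5, 0.3, -1.3]
width: 0.362
```

```bash
python3 - <<'E'
from h import *
s=state();print(s['time'],s['ee_pos'],yawof(T()),s['ft_force'])
plan((538.5,-238,100),3.56,4)
E
```

```text
19.9333 [ 536.52259846 -240.44231598  140.76256656] 3.6032387202346636 [ 0.53924225  0.27868595 -1.34297535]
from [ 536.5 -240.4  140.8] 3.6
[[0.0102, 0.0005, -0.0006, np.float64(0.01)], [0.0102, 0.0005, -0.0006, np.float64(0.01)], [0.0102, 0.0005, -0.0006, np.float64(0.01)], [0.0102, 0.0005, -0.0006, np.float64(0.01)]]
```

Request:
move_arm([
  [0.012, 0.0005, 0, 0, 0.02],
  [0.015, 0.0005, 0, 0, 0.02],
  [0.015, 0.001, 0, 0, 0.02],
  [0.009, 0, 0, 0, 0.02],
  [0, 0, 0, 0, 0.02],
])

```text
time: 20.35
ee_pos: [536.9, -241.0, 87.3]
ee_rot: [1.163, 1.242, -1.166]
ft_force: [0.1, -0.5, -1.8]
width: 0.361
```

Request:
move_arm([
  [0, 0, 0, 0, 0.02],
  [0, 0, 0, 0, 0.02],
  [0, 0, 0, 0, 0.02],
  [0, 0, 0, 0, 0.02],
])

```text
time: 20.68
ee_pos: [539.1, -242.1, 90.6]
ee_rot: [1.165, 1.236, -1.164]
ft_force: [0.1, 0.1, -2.4]
width: 0.358
```

```bash
python3 - <<'E'
from fit import *
s=state();print(s['time'],s['ee_pos'],yawof(T()),s['ft_force'])
im=eyes.capture("wrist");cv2.imwrite("pics/l_w.png",cv2.resize(im,None,fx=1.5,fy=1.5)[:,:,::-1])
show("scene","l_s",5,(140,140,270,230))
E
```

```text
20.6833 [ 539.07506151 -242.13575209   90.56505377] 3.4535775132318105 [ 0.08092712  0.09612704 -2.39066569]
```

View pics/l_w.png

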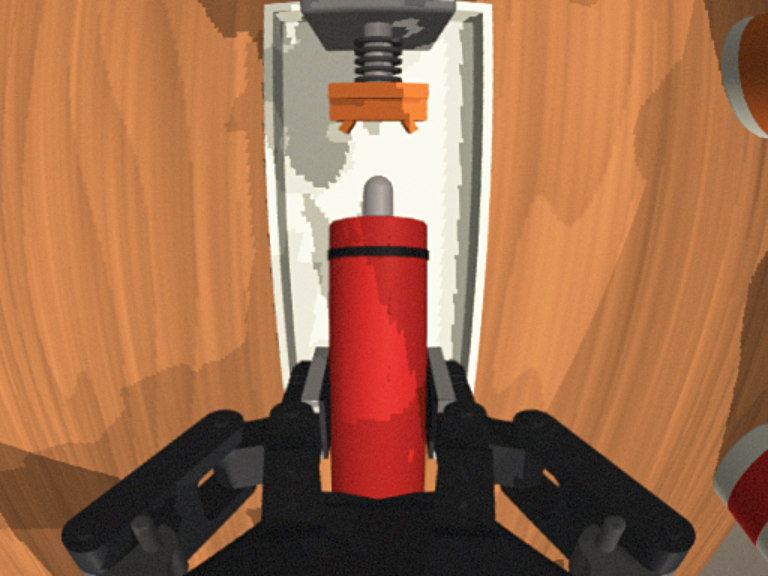

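View pics/l_s.png

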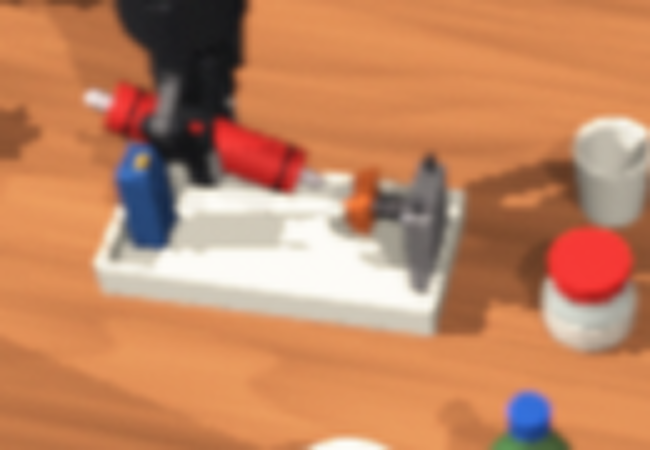

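```bash
python3 - <<'E'
from h import *
M=T()
im=eyes.capture("scene")
crop=cv2.resize(im[140:230,140:270],None,fx=6,fy=6,interpolation=cv2.INTER_CUBIC)[:,:,::-1].copy()
th=np.radians(21.3);C=np.array([-8,0,3.]);a=np.array([np.sin(th),0,-np.cos(th)])
def mark(P,col):
    u,v=(proj("scene",P)-[140,140]+.5)*6;cv2.circle(crop,(int(u),int(v)),4,col,1);print(P.round(1),u,v)
for k in(76,60,-60,-76): mark((M@np.r_[C+k*a,1])[:3],(0,255,0))
h=np.array([537.1,-218.5,60]);d=np.array([-.0621,.998,0])
mark(h+d*63,(255,0,0));mark(h+d*63+[0,0,12],(255,0,0));mark(h-d*76+[0,0,12],(0,255,255));mark(h-d*76+[0,0,23],(255,0,255))
cv2.imwrite("pics/l_s2.png",crop)
E
```

```text
[ 534.8 -174.4   70.7] 389.182227021698 225.10449218952579
[ 535.7 -189.3   76.6] 359.9242184048494 213.92728001411024
[ 542.4 -300.9  120.2] 135.85439242827624 128.32760643939014
[ 543.2 -315.8  126. ] 105.34582323352242 116.67265221732691
[ 533.2 -155.6   60. ] 426.7758596247917 242.84212921611015
[ 533.2 -155.6   72. ] 424.84042233899316 227.37082948075874
[ 541.8 -294.3   72. ] 164.67547890035553 194.5717404486403
[ 541.8 -294.3   83. ] 161.06086180920977 180.1194610179782
```

View pics/l_s2.png

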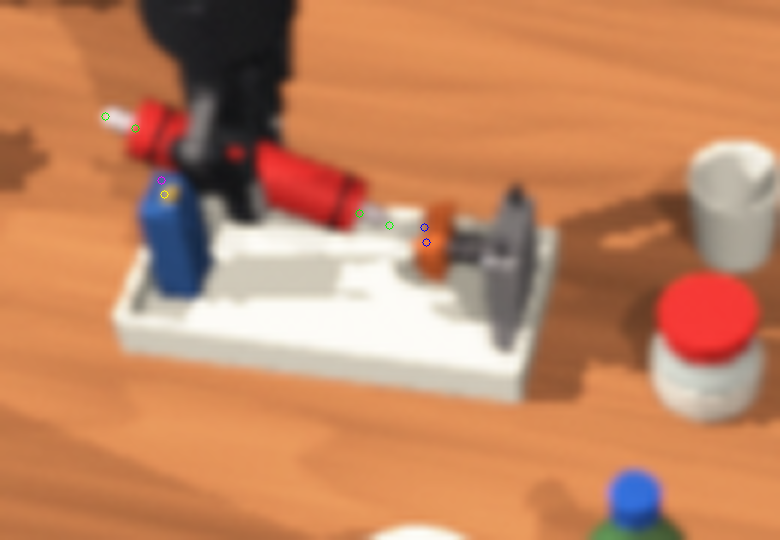

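Request:
move_arm([
  [0.004, 0, 0, 0, 0.02],
  [0.004, 0, 0, 0, 0.02],
  [0.0025, 0, 0, 0, 0.02],
  [0, 0, 0, 0, 0.02],
  [0, 0, 0, 0, 0.02],
])

```text
time: 21.25
ee_pos: [538.2, -241.8, 78.9]
ee_rot: [1.164, 1.238, -1.165]
ft_force: [0.6, -0.1, -1.6]
width: 0.356
```

Request:
move_arm([
  [0, 0, -0.004, 0, 0.02],
  [0, 0, -0.004, 0, 0.02],
  [0, 0, -0.003, 0, 0.02],
  [0, 0, -0.002, 0, 0.02],
  [0, 0, 0, 0, 0.02],
])

```text
time: 21.67
ee_pos: [537.8, -227.9, 79.4]
ee_rot: [1.164, 1.238, -1.163]
ft_force: [-0.5, 0.3, -2.0]
width: 0.361
```

```bash
python3 - <<'E'
from h import *
s=state();print(s['time'],s['ee_pos'],yawof(T()),s['ft_force'])
show("wrist","m_w",1.5)
show("scene","m_s",6,(150,140,260,220))
E
```

```text
21.6667 [ 537.83800445 -227.85272035   79.42998295] 3.540838742067191 [-0.47628076  0.33439782 -2.03675851]
```

View pics/m_w.png

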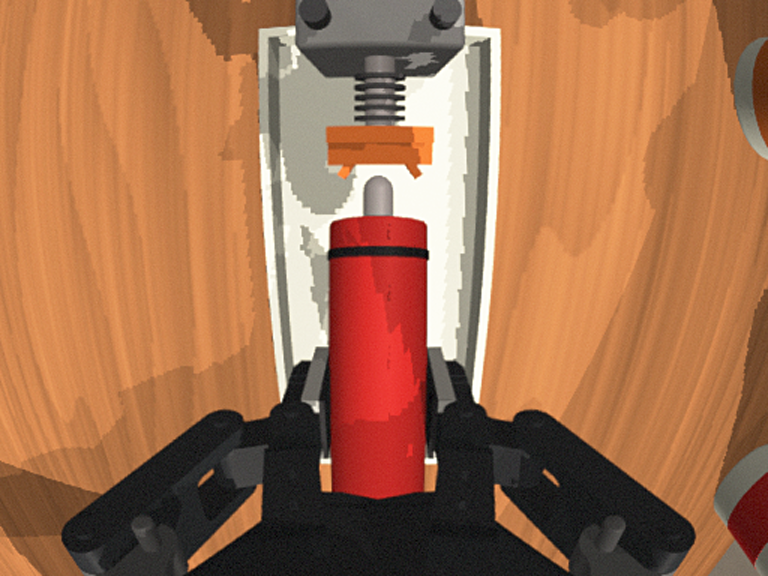

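View pics/m_s.png

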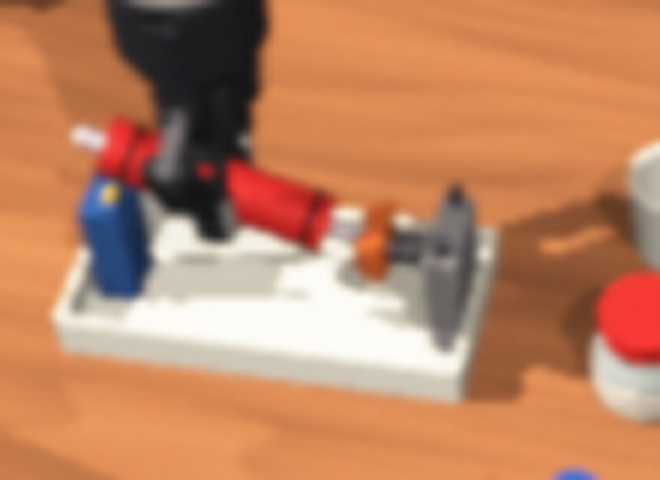

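Request:
move_arm([
  [0, 0.0005, -0.003, 0, 0.02],
  [0, 0, -0.003, 0, 0.02],
  [0, 0, -0.002, 0, 0.02],
  [0, 0, 0, 0, 0.02],
])

```text
time: 22.1
ee_pos: [537.7, -220.1, 79.3]
ee_rot: [1.164, 1.238, -1.164]
ft_force: [-0.3, 0.3, -1.8]
width: 0.359
```

Request:
move_arm([
  [0, 0, -0.001, 0, 0.02],
  [0, 0, -0.001, 0, 0.02],
  [0, 0, -0.001, 0, 0.02],
])

```text
time: 22.35
ee_pos: [537.5, -218.0, 79.3]
ee_rot: [1.165, 1.237, -1.165]
ft_force: [0.9, 0.4, -2.2]
width: 0.361
```

```bash
python3 - <<'E'
from h import *
s=state();print(s['time'],s['ee_pos'],yawof(T()),s['ft_force'])
show("wrist","n_w",1.5)
E
```

```text
22.35 [ 537.52843419 -218.03820265   79.30106644] 3.448689032833252 [ 0.86043299  0.35971986 -2.21353957]
```

View pics/n_w.png

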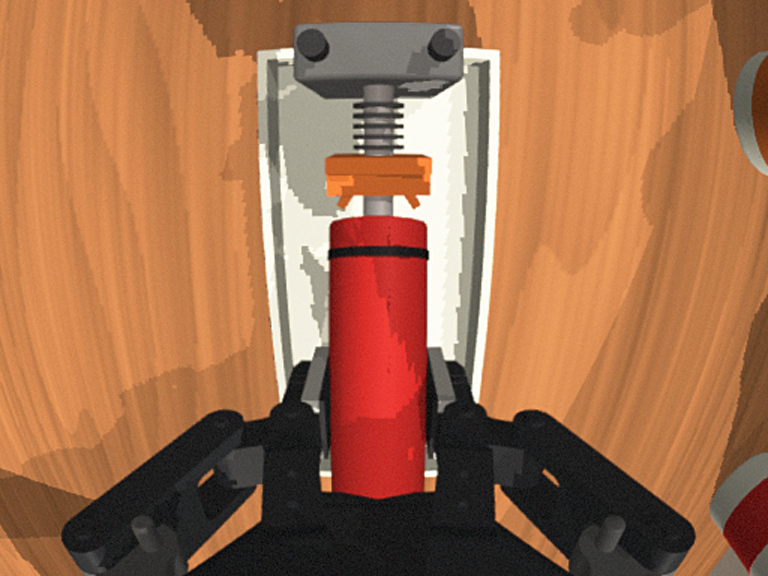

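Request:
move_arm([
  [0, 0, -0.001, 0, 0.02],
  [0, 0, -0.001, 0, 0.02],
  [0, 0, 0, 0, 0.02],
])

```text
time: 22.65
ee_pos: [537.4, -216.0, 79.2]
ee_rot: [1.164, 1.237, -1.165]
ft_force: [0.3, -0.9, -3.1]
width: 0.365
```

Request:
move_arm([
  [0, 0, -0.001, 0, 0.02],
  [0, 0, -0.001, 0, 0.02],
  [0, 0, 0, 0, 0.02],
])

```text
time: 22.9
ee_pos: [537.2, -214.3, 79.3]
ee_rot: [1.164, 1.237, -1.165]
ft_force: [0.7, -1.8, -2.4]
width: 0.362
```

Request:
move_arm([
  [0, 0, -0.001, 0, 0.02],
  [0, 0, -0.001, 0, 0.02],
  [0, 0, 0, 0, 0.02],
])

```text
time: 23.15
ee_pos: [537.1, -212.5, 79.4]
ee_rot: [1.164, 1.237, -1.165]
ft_force: [-0.1, -3.0, -1.8]
width: 0.36
```

Request:
move_arm([
  [0, 0, -0.001, 0, 0.02],
  [0, 0, -0.001, 0, 0.02],
  [0, 0, 0, 0, 0.02],
])

```text
time: 23.4
ee_pos: [537.0, -210.6, 79.4]
ee_rot: [1.164, 1.236, -1.165]
ft_force: [1.0, -3.5, -1.3]
width: 0.359
```

Request:
move_arm([
  [0, 0, -0.001, 0, 0.02],
  [0, 0, -0.0015, 0, 0.02],
  [0, 0, -0.0015, 0, 0.02],
  [0, 0, 0, 0, 0.02],
])

```text
time: 23.73
ee_pos: [536.9, -207.4, 79.5]
ee_rot: [1.164, 1.235, -1.166]
ft_force: [0.4, -6.6, -1.6]
width: 0.357
```

Request:
move_arm([
  [0, 0, -0.001, 0, 0.02],
  [0, 0, -0.001, 0, 0.02],
  [0, 0, -0.001, 0, 0.02],
  [0, 0, 0, 0, 0.02],
])

```text
time: 24.07
ee_pos: [536.7, -205.5, 79.6]
ee_rot: [1.163, 1.234, -1.167]
ft_force: [0.2, -8.2, -0.8]
width: 0.36
```

```bash
python3 - <<'E'
from fit import *
f=[]
s=state();print(s['time'],s['ee_pos'],yawof(T()),s['ft_force'],s['torque'])
im=eyes.capture("wrist");cv2.imwrite("pics/o_w.png",cv2.resize(im,None,fx=1.5,fy=1.5)[:,:,::-1])
print(state()['ft_force'])
show("scene","o_s",6,(150,140,260,220))
print(state()['ft_force'])
E
```

```text
24.0667 [ 536.68703402 -205.47810479   79.60983026] 3.380665470723062 [ 0.1873707  -8.24503236 -0.79422205] [-1.81217342  0.00403895  0.08597634]
[-0.43535676 -8.7361586  -0.81479963]
[ 0.3303389  -7.20342992 -1.63790912]
```

View pics/o_w.png

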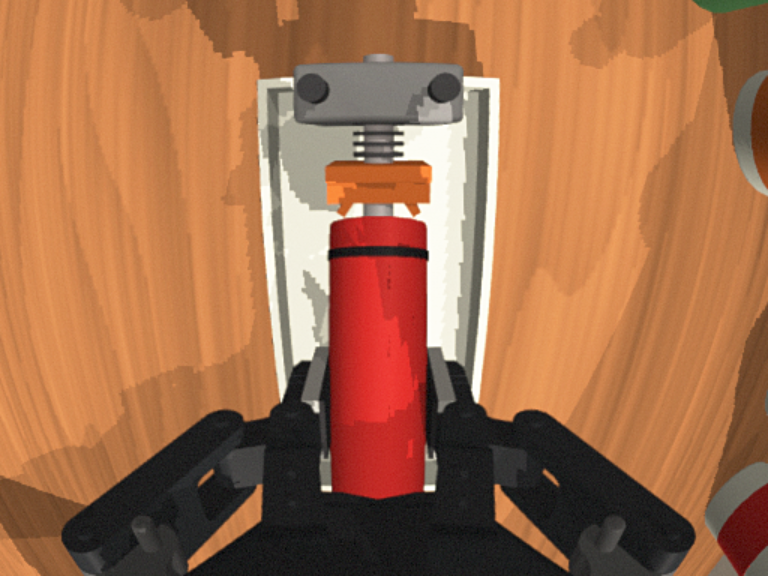

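View pics/o_s.png

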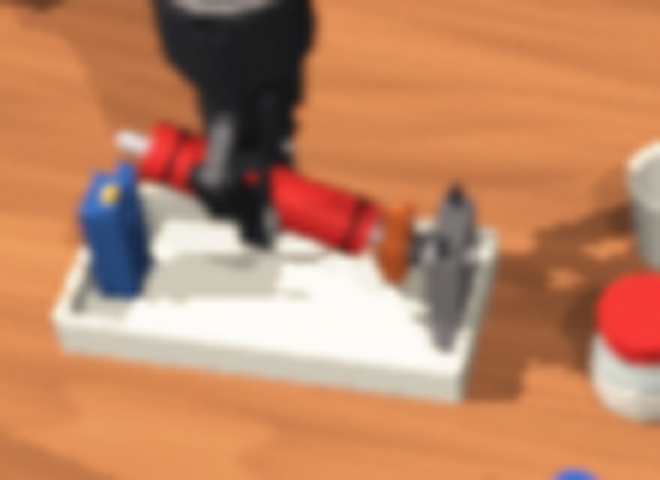

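Request:
move_arm([
  [0, 0, -0.001, 0, 0.02],
  [0, 0, -0.001, 0, 0.02],
  [0, 0, -0.001, 0, 0.02],
  [0, 0, 0, 0, 0.02],
], newtons=50)

```text
time: 24.5
ee_pos: [536.5, -203.5, 79.7]
ee_rot: [1.163, 1.233, -1.168]
ft_force: [-0.3, -9.4, -1.2]
width: 0.359
```

Request:
move_arm([
  [0, 0, -0.001, 0, 0.02],
  [0, 0, -0.001, 0, 0.02],
  [0, 0, 0, 0, 0.02],
  [0, 0, 0, 0, 0.02],
])

```text
time: 24.83
ee_pos: [536.4, -202.4, 79.8]
ee_rot: [1.163, 1.232, -1.169]
ft_force: [-0.8, -10.2, -1.0]
width: 0.362
```

Request:
move_arm([
  [0, 0, -0.001, 0, 0.02],
  [0, 0, -0.001, 0, 0.02],
  [0, 0, -0.001, 0, 0.02],
  [0, 0, 0, 0, 0.02],
])

```text
time: 25.17
ee_pos: [536.3, -200.1, 79.9]
ee_rot: [1.163, 1.231, -1.17]
ft_force: [-0.2, -11.9, 0.3]
width: 0.358
```

Request:
move_arm([
  [0, 0, -0.001, 0, 0.02],
  [0, 0, 0, 0, 0.02],
  [0, 0, 0, 0, 0.02],
])

```text
time: 25.42
ee_pos: [536.2, -199.7, 80.0]
ee_rot: [1.163, 1.23, -1.17]
ft_force: [-0.5, -12.9, 0.4]
width: 0.359
```

```bash
python3 - <<'E'
from fit import *
for i in range(3):
    s=state();print(s['time'],s['ee_pos'],s['ft_force']);im=eyes.capture("wrist")
cv2.imwrite("pics/q_w.png",cv2.resize(im,None,fx=1.5,fy=1.5)[:,:,::-1])
m=meas(im);print(m)
E
```

```text
25.4167 [ 536.21669475 -199.68832494   79.96724592] [ -0.53500442 -12.94851656   0.41526929]
25.4667 [ 536.21471561 -199.69138534   79.95783182] [  0.37409804 -12.52477703  -0.66088154]
25.5167 [ 536.20263393 -199.72468233   79.96238134] [  0.67876202 -11.59793585  -0.77678777]
(np.float64(60.5), np.float64(144.5), np.float64(167.0))
```

View pics/q_w.png

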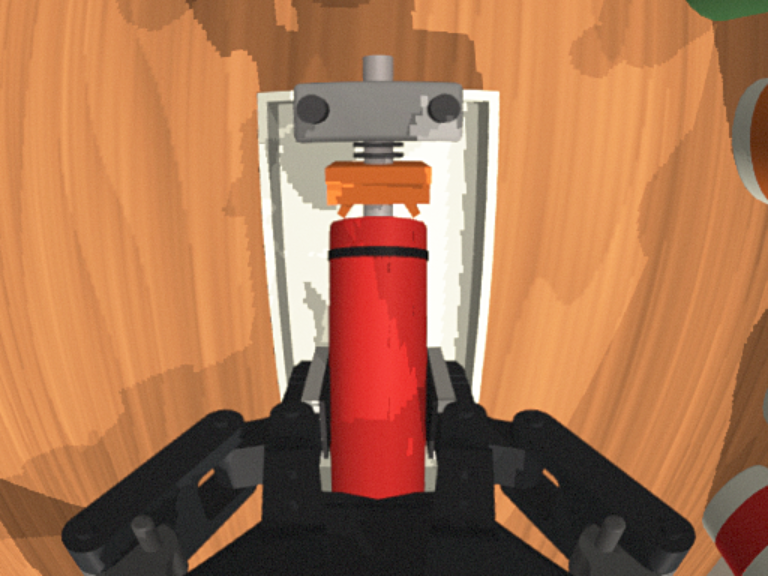

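Request:
move_arm([
  [0, 0, -0.001, 0, 0.02],
  [0, 0, -0.001, 0, 0.02],
  [0, 0, 0, 0, 0.02],
  [0, 0, 0, 0, 0.02],
])

```text
time: 25.9
ee_pos: [536.1, -198.3, 80.0]
ee_rot: [1.162, 1.23, -1.171]
ft_force: [0.2, -14.0, -0.0]
width: 0.359
```

```bash
python3 - <<'E'
from h import *
for i in range(2):
    s=state();print(s['time'],s['ee_pos'],s['ft_force']);im=eyes.capture("wrist")
E
```

```text
25.9 [ 536.12446038 -198.32708851   80.03694371] [  0.22681324 -13.97286047  -0.04047789]
25.95 [ 536.1000255 -198.3861551   80.0287042] [ -0.08319373 -13.42214756   0.14006764]
```

Request:
move_arm([
  [0.0015, 0, 0, 0, 0.02],
  [0.0015, 0, 0, 0, 0.02],
  [0.001, 0, 0.0005, 0, 0.02],
  [0, 0, 0, 0, 0.02],
])

```text
time: 26.33
ee_pos: [536.6, -198.9, 76.6]
ee_rot: [1.163, 1.229, -1.171]
ft_force: [-0.6, -13.8, 4.9]
width: 0.36
```

Request:
move_arm([
  [0.001, 0, 0.0004, 0, 0.02],
  [0.001, 0, 0.0004, 0, 0.02],
  [0.001, 0, 0.0004, 0, 0.02],
  [0, 0, 0, 0, 0.02],
])

```text
time: 26.67
ee_pos: [537.2, -199.7, 73.8]
ee_rot: [1.164, 1.228, -1.169]
ft_force: [0.2, -13.2, 4.8]
width: 0.356
```

Request:
move_arm([
  [0.001, -0.0003, 0.0004, 0, 0.02],
  [0.001, -0.0003, 0.0004, 0, 0.02],
  [0.001, -0.0003, 0.0003, 0, 0.02],
  [0.001, -0.0003, 0.0003, 0, 0.02],
])

```text
time: 27.0
ee_pos: [537.2, -200.9, 70.4]
ee_rot: [1.165, 1.227, -1.168]
ft_force: [0.1, -12.1, 7.1]
width: 0.357
```

Request:
move_arm([
  [0.001, -0.0002, 0.0003, 0, 0.02],
  [0.001, 0, 0.0003, 0, 0.02],
  [0.001, 0, 0.0003, 0, 0.02],
  [0, 0, 0, 0, 0.02],
])

```text
time: 27.33
ee_pos: [537.1, -201.6, 67.3]
ee_rot: [1.165, 1.227, -1.168]
ft_force: [0.7, -12.2, 8.3]
width: 0.359
```

```bash
python3 - <<'E'
from h import *
s=state();print(s['time'],s['ee_pos'],s['ft_force'],yawof(T()),s['torque'])
show("wrist","r_w",1.5)
show("scene","r_s",6,(150,140,260,220))
show("top","r_t",6,(265,185,350,240))
E
```

```text
27.3333 [ 537.11480423 -201.60548871   67.27097604] [  0.67745676 -12.2200895    8.34511786] 3.2153638113396843 [-2.16183899 -0.024442    0.02911567]
```

View pics/r_w.png

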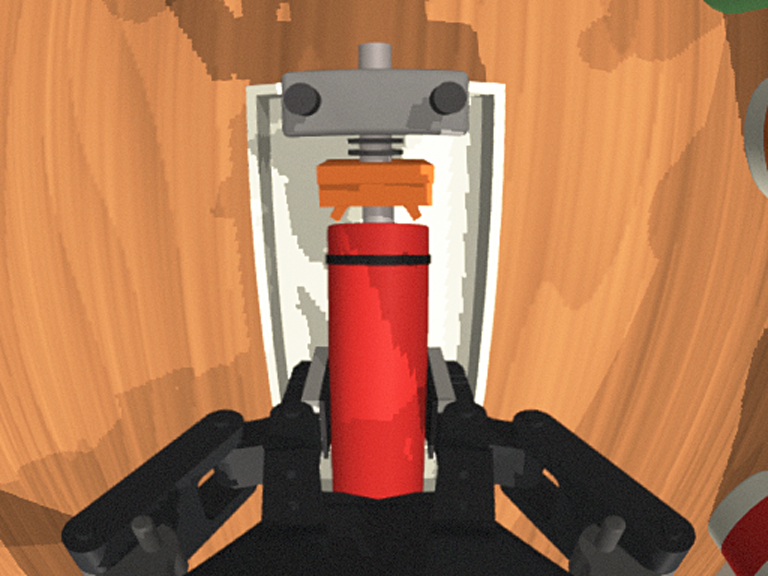

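View pics/r_s.png

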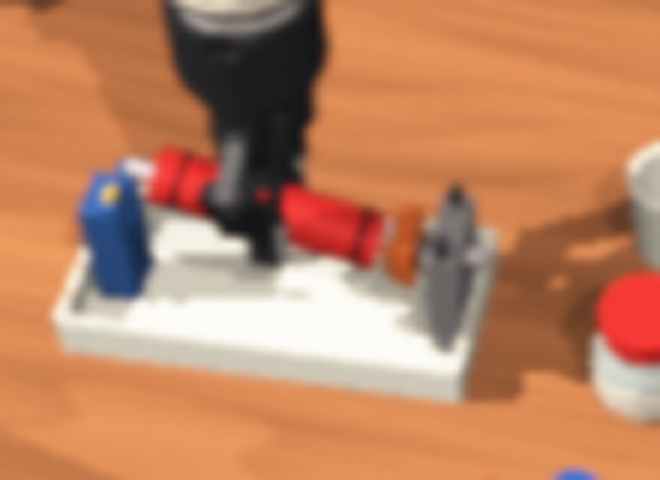

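View pics/r_t.png

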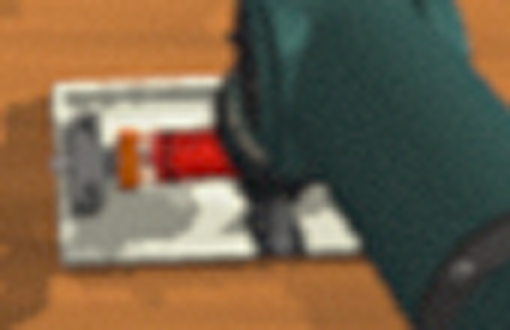

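Request:
move_arm([
  [0.001, -0.0004, 0.0004, -0.2, 0.02],
  [0.001, -0.0003, 0.0004, -0.1, 0.02],
  [0.001, -0.0003, 0.0004, 0, 0.02],
  [0.001, 0, 0.0004, 0, 0.02],
])

```text
time: 27.82
ee_pos: [537.3, -202.8, 63.5]
ee_rot: [1.163, 1.228, -1.162]
ft_force: [0.4, -10.9, 6.0]
width: 0.36
```

Request:
move_arm([
  [0.001, -0.0002, 0.0003, 0, 0.02],
  [0.001, 0, 0.0003, 0, 0.02],
  [0, 0, 0, 0, 0.02],
  [0, 0, 0, 0, 0.02],
])

```text
time: 28.15
ee_pos: [537.2, -203.1, 61.4]
ee_rot: [1.163, 1.228, -1.162]
ft_force: [2.1, -11.0, 6.4]
width: 0.362
```

```bash
python3 - <<'E'
from h import *
s=state();print(s['time'],s['ee_pos'],s['ft_force'],yawof(T()),s['torque'])
show("wrist","s_w",1.5)
show("scene","s_s",8,(150,145,220,210))
E
```

```text
28.15 [ 537.15826821 -203.09255422   61.38353215] [  2.13107061 -10.98869156   6.41202599] 3.5214186932867424 [-1.95508737 -0.32437794 -0.08938034]
```

View pics/s_w.png

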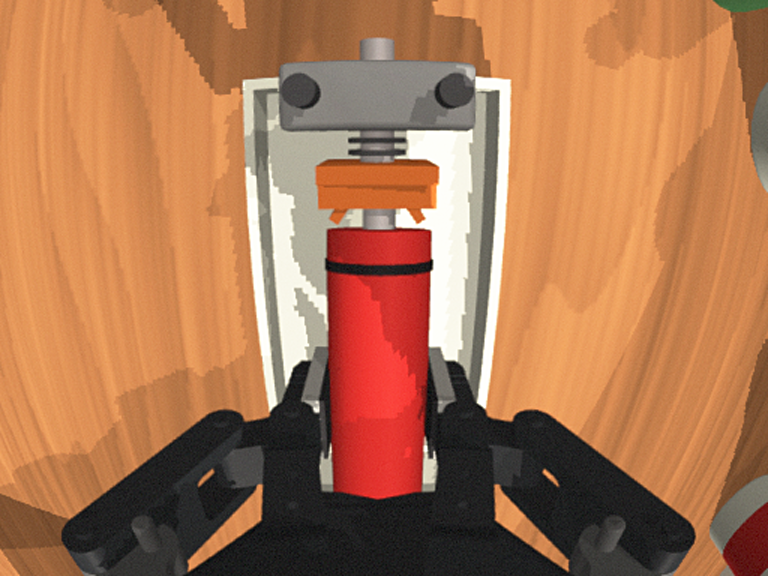

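View pics/s_s.png

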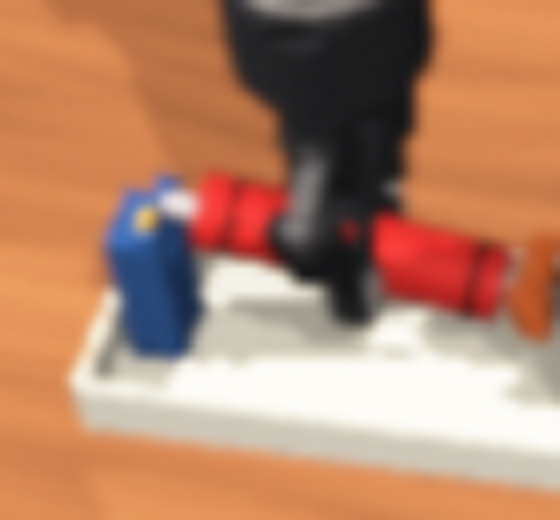

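Request:
move_arm([
  [0.001, 0.0003, 0.0002, 0, 0.02],
  [0.001, 0, 0.0002, 0, 0.02],
  [0.001, 0, 0.0001, 0, 0.02],
  [0, 0, 0, 0, 0.02],
])

```text
time: 28.58
ee_pos: [537.4, -203.4, 58.2]
ee_rot: [1.163, 1.229, -1.162]
ft_force: [1.8, -11.1, 5.4]
width: 0.363
```

Request:
move_arm([
  [0.001, 0, 0.0001, 0, 0.02],
  [0.001, 0, 0, 0, 0.02],
  [0, 0, 0, 0, 0.02],
])

```text
time: 28.83
ee_pos: [537.4, -203.4, 56.1]
ee_rot: [1.163, 1.229, -1.162]
ft_force: [2.3, -10.5, 5.5]
width: 0.365
```

```bash
python3 - <<'E'
from h import *
s=state();print(s['time'],s['ee_pos'],s['ft_force'],yawof(T()),s['torque'])
show("wrist","t_w",1.5)
show("scene","t_s",8,(150,145,220,210))
E
```

```text
28.8333 [ 537.36953664 -203.39363883   56.1284816 ] [  2.25126885 -10.47933092   5.53240622] 3.522106817613289 [-1.78261452 -0.348984   -0.05932997]
```

View pics/t_s.png

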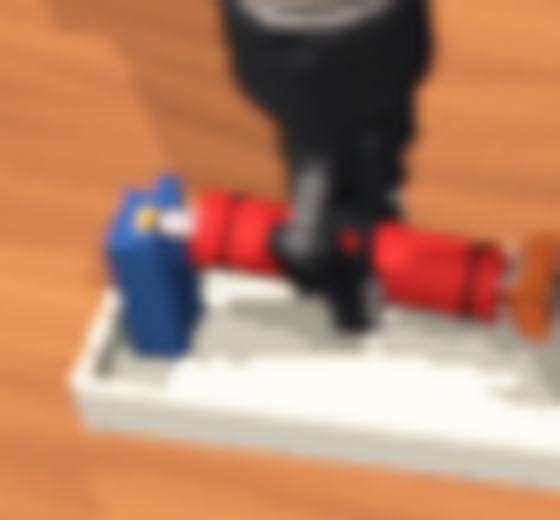

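Request:
move_arm([
  [0.001, 0, 0, 0, 0.02],
  [0.001, 0, 0, 0, 0.02],
  [0, 0, 0, 0, 0.02],
])

```text
time: 29.18
ee_pos: [537.4, -203.3, 54.1]
ee_rot: [1.163, 1.229, -1.162]
ft_force: [2.0, -11.2, 5.0]
width: 0.359
```

Request:
move_arm([
  [0.001, 0, 0, 0, 0.02],
  [0, 0, 0, 0, 0.02],
])

```text
time: 29.35
ee_pos: [537.3, -203.3, 53.1]
ee_rot: [1.163, 1.229, -1.162]
ft_force: [2.4, -9.9, 4.4]
width: 0.363
```

Request:
move_arm([
  [0.0005, 0, 0, 0, 0.02],
  [0, 0, 0, 0, 0.02],
])

```text
time: 29.52
ee_pos: [537.2, -203.3, 52.6]
ee_rot: [1.163, 1.229, -1.162]
ft_force: [1.3, -10.3, 4.8]
width: 0.361
```

Request:
move_arm([
  [0.0005, 0, 0, 0, 0.02],
  [0.0005, 0, 0, 0, 0.02],
  [0, 0, 0, 0, 0.02],
])

```text
time: 29.77
ee_pos: [537.2, -203.3, 51.6]
ee_rot: [1.163, 1.229, -1.162]
ft_force: [1.6, -10.5, 4.9]
width: 0.359
```

```bash
python3 - <<'E'
from h import *
s=state();print(s['time'],s['ee_pos'],s['ft_force'],yawof(T()),s['torque'])
show("wrist","u_w",1.5)
show("scene","u_s",6,(150,140,260,220))
s=state();print(s['time'],s['ee_pos'],s['ft_force'])
E
```

```text
29.7667 [ 537.17775676 -203.28473847   51.57711684] [  1.61552798 -10.49726128   4.8781674 ] 3.5289584262376406 [-1.81474997 -0.32876161 -0.05534842]
29.8667 [ 537.14881156 -203.27701598   51.57318985] [  1.328993   -12.37244112   4.99240531]
```

View pics/u_s.png

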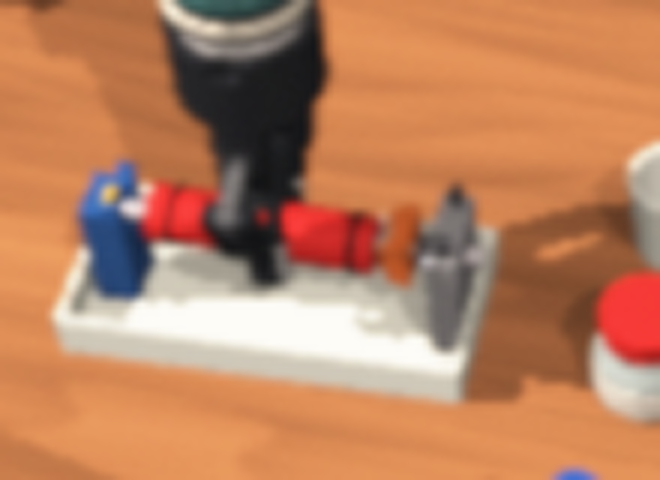

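View pics/u_w.png

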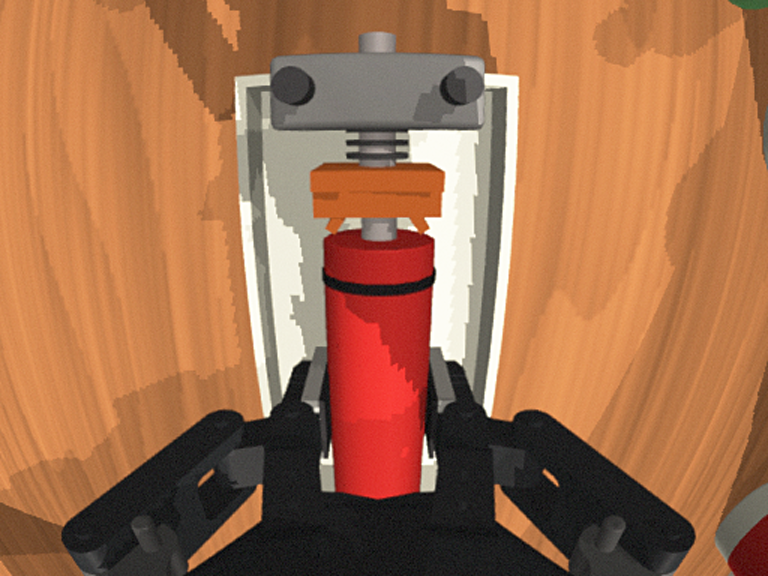

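```bash
cat > ov.py <<'E'
from h import *
def ov(name):
    im=eyes.capture("scene");S=8;x0,y0=150,145
    crop=cv2.resize(im[145:210,150:245],None,fx=S,fy=S,interpolation=cv2.INTER_CUBIC)[:,:,::-1].copy()
    h=np.array([537.1,-218.5,60]);d=np.array([-.0621,.998,0])
    def P(X): u,v=(proj("scene",X)-[x0,y0]+.5)*S;return (int(u),int(v))
    for z in (16,0,-16):
        cv2.line(crop,P(h-d*60+[0,0,z]),P(h+d*75+[0,0,z]),(0,255,0),1)
    for k in(-76,-60,60): cv2.circle(crop,P(h+d*k),3,(255,0,0),1)
    cv2.imwrite(f"pics/{name}.png",crop)
if __name__=="__main__": ov("v_s")
E
python3 ov.py
```

```text
(no output)
```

View pics/v_s.png

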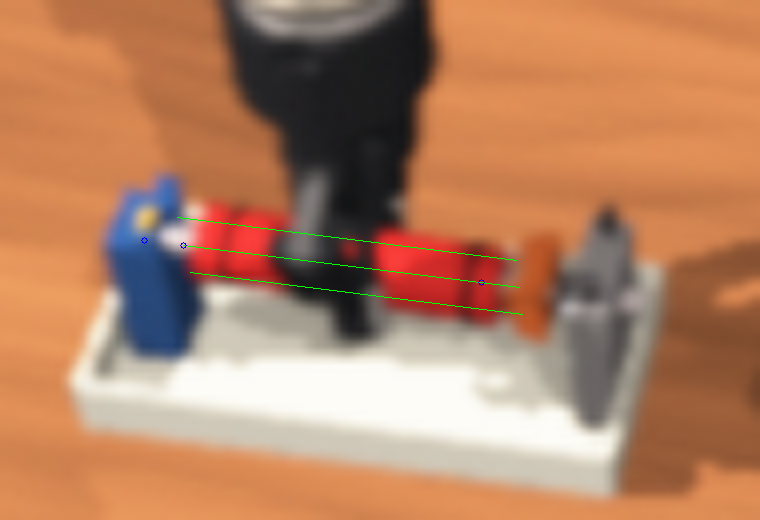

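Request:
move_arm([
  [0.0005, 0, 0, 0, 0.02],
  [0.0005, 0, 0, 0, 0.02],
  [0, 0, 0, 0, 0.02],
])

```text
time: 30.17
ee_pos: [537.3, -203.2, 50.5]
ee_rot: [1.163, 1.229, -1.162]
ft_force: [2.1, -10.6, 2.5]
width: 0.357
```

Request:
move_arm([
  [0.0005, 0, 0, 0, 0.02],
  [0.0005, 0, 0, 0, 0.02],
  [0, 0, 0, 0, 0.02],
])

```text
time: 30.42
ee_pos: [537.2, -203.2, 49.7]
ee_rot: [1.162, 1.23, -1.161]
ft_force: [1.5, -10.5, 5.9]
width: 0.36
```

Request:
move_arm([
  [0.0005, 0, 0, 0, 0.02],
  [0, 0, 0, 0, 0.02],
])

```text
time: 30.58
ee_pos: [537.3, -203.2, 49.6]
ee_rot: [1.162, 1.229, -1.161]
ft_force: [0.4, -10.0, 9.0]
width: 0.359
```

Request:
move_arm([
  [-0.0003, 0, 0.001, 0, 0.02],
  [0, 0, 0.001, 0, 0.02],
  [0, 0, 0.001, 0, 0.02],
  [0, 0, 0, 0, 0.02],
])

```text
time: 30.92
ee_pos: [537.4, -205.3, 49.8]
ee_rot: [1.163, 1.23, -1.161]
ft_force: [0.9, -8.4, 7.7]
width: 0.363
```

Request:
move_arm([
  [0, 0, 0.001, 0, 0.02],
  [0, 0, 0.001, 0, 0.02],
  [0, 0, 0.001, 0, 0.02],
  [0, 0, 0, 0, 0.02],
])

```text
time: 31.25
ee_pos: [537.6, -207.2, 49.8]
ee_rot: [1.163, 1.232, -1.16]
ft_force: [0.9, -6.6, 9.1]
width: 0.355
```

Request:
move_arm([
  [0, 0, 0.001, 0, 0.02],
  [0, 0, 0.001, 0, 0.02],
  [0, 0, 0, 0, 0.02],
])

```text
time: 31.5
ee_pos: [537.7, -208.5, 49.8]
ee_rot: [1.163, 1.233, -1.159]
ft_force: [0.1, -6.2, 9.1]
width: 0.361
```

```bash
python3 - <<'E'
from ov import *
ov("w_s")
s=state();print(s['time'],s['ee_pos'],s['ft_force'],yawof(T()),s['torque'])
E
```

```text
31.55 [ 537.72198908 -208.45275168   49.77414657] [ 0.5813114  -5.17135302  8.72440436] 3.670032588357515 [-0.91440277 -0.0290102  -0.01419447]
```

View pics/w_s.png

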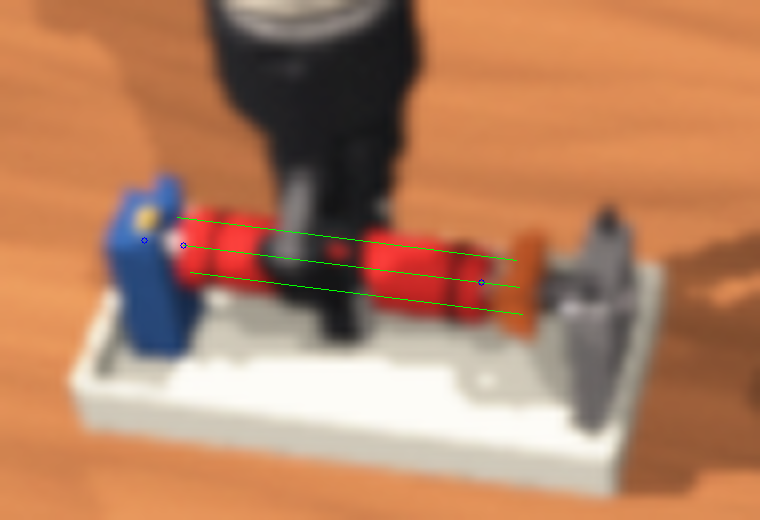

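Request:
move_arm([
  [0, 0, 0.001, 0, 0.02],
  [0, 0, 0.001, 0, 0.02],
  [0, 0, 0, 0, 0.02],
])

```text
time: 31.8
ee_pos: [537.8, -209.8, 49.8]
ee_rot: [1.163, 1.233, -1.158]
ft_force: [-0.7, -3.9, 9.0]
width: 0.36
```

Request:
move_arm([
  [0, 0, 0.001, 0, 0.02],
  [0, 0, 0.001, 0, 0.02],
  [0, 0, 0, 0, 0.02],
])

```text
time: 32.05
ee_pos: [538.0, -211.0, 49.8]
ee_rot: [1.163, 1.234, -1.157]
ft_force: [-0.7, -2.8, 9.5]
width: 0.357
```

Request:
move_arm([
  [-0.0005, 0, 0.001, 0, 0.02],
  [0, 0, 0.001, 0, 0.02],
  [0, 0, 0, 0, 0.02],
])

```text
time: 32.3
ee_pos: [537.9, -211.8, 49.9]
ee_rot: [1.164, 1.236, -1.156]
ft_force: [-0.2, -1.6, 8.4]
width: 0.362
```

Request:
move_arm([
  [-0.0003, 0, 0.001, 0, 0.02],
  [0, 0, 0.001, 0, 0.02],
  [0, 0, 0, 0, 0.02],
])

```text
time: 32.55
ee_pos: [537.9, -211.9, 49.9]
ee_rot: [1.164, 1.238, -1.155]
ft_force: [0.2, 0.7, 7.6]
width: 0.357
```

```bash
python3 - <<'E'
from ov import *
ov("x_s")
show("wrist","x_w",1.5)
s=state();print(s['time'],s['ee_pos'],s['ft_force'],yawof(T()),s['torque'])
E
```

```text
32.65 [ 537.95070714 -211.93756324   49.89589861] [1.94669176 0.79175174 7.2318836 ] 3.8148857716817917 [ 0.4828474  -0.15147555 -0.12110898]
```

View pics/x_s.png

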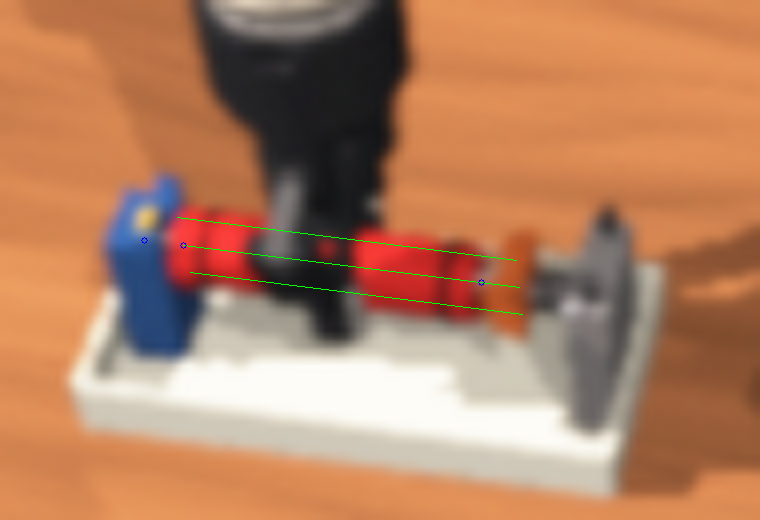

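View pics/x_w.png

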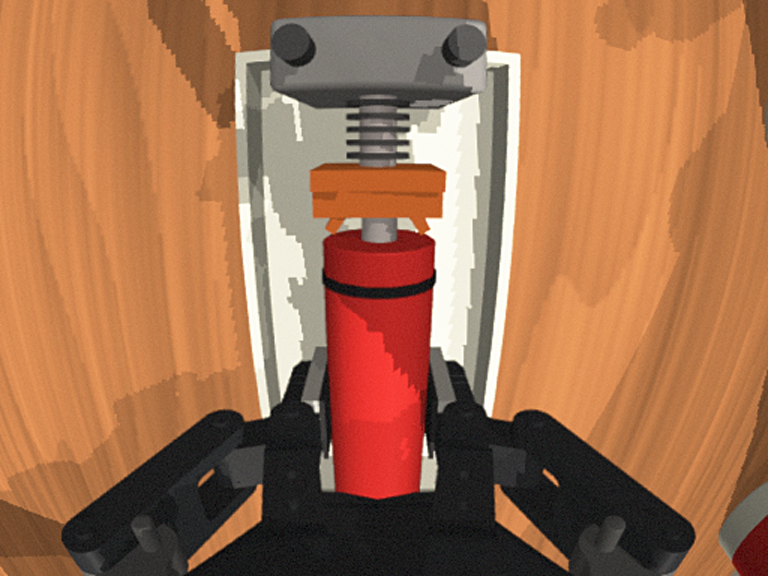

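Request:
move_arm([
  [-0.0005, 0, 0, 0, 0.02],
  [-0.0005, 0, 0, 0, 0.02],
  [0, 0, 0, 0, 0.02],
])

```text
time: 32.9
ee_pos: [537.8, -212.1, 50.0]
ee_rot: [1.164, 1.239, -1.155]
ft_force: [4.3, 3.2, 3.8]
width: 0.36
```

Request:
move_arm([
  [-0.0005, 0, 0, 0, 0.02],
  [-0.0003, 0, 0, 0, 0.02],
  [0, 0, 0, 0, 0.02],
], newtons=20)

```text
time: 33.15
ee_pos: [537.5, -212.1, 50.2]
ee_rot: [1.163, 1.24, -1.154]
ft_force: [4.8, 3.5, -1.2]
width: 0.36
```

Request:
move_arm([
  [0, 0.0005, -0.0005, 0, 0.02],
  [0, 0.0005, -0.0005, 0, 0.02],
  [0, 0.0003, 0, 0, 0.02],
  [0, 0, 0, 0, 0.02],
])

```text
time: 33.48
ee_pos: [537.5, -212.1, 50.2]
ee_rot: [1.162, 1.24, -1.157]
ft_force: [4.5, 3.3, -1.0]
width: 0.358
```

Request:
move_arm([
  [0, 0, 0, 0, 0.036],
  [0, 0, 0, 0, 0.04],
  [0, 0, 0, 0, 0.045],
  [0, 0, 0, 0, 0.05],
  [0, 0, 0, 0, 0.05],
])

```text
time: 33.9
ee_pos: [535.4, -214.5, 50.0]
ee_rot: [1.16, 1.24, -1.163]
ft_force: [-0.1, -0.1, -0.8]
width: 0.579
```

```bash
python3 - <<'E'
from ov import *
ov("y_s")
show("wrist","y_w",1.5)
s=state();print(s['time'],s['ee_pos'],s['ft_force'],yawof(T()),s['width'])
E
```

```text
34.0 [ 535.85667358 -214.22802618   50.08452484] [ 0.62400746  0.2110273  -0.22609291] 3.7256822884792857 0.5880625085359327
```

View pics/y_s.png

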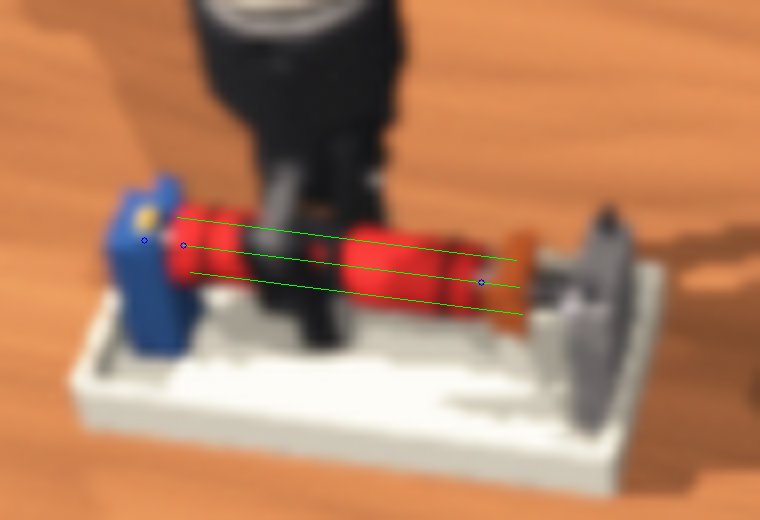

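View pics/y_w.png

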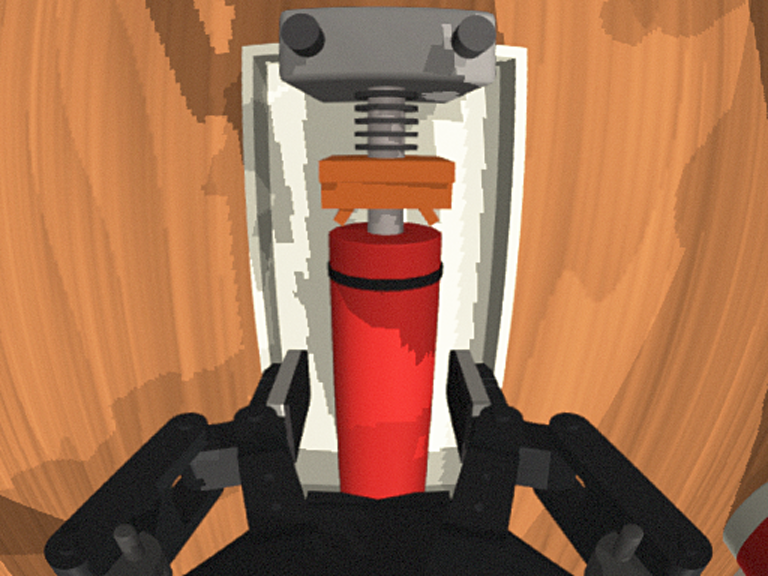

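Request:
move_arm([
  [-0.003, 0.001, 0, 0, 0.055],
  [-0.01, 0.0005, 0, 0, 0.055],
  [-0.02, 0, 0, 0, 0.055],
  [-0.03, 0, 0, 0, 0.055],
  [-0.03, 0, 0, 0, 0.055],
])

```text
time: 34.42
ee_pos: [537.3, -213.4, 144.3]
ee_rot: [1.16, 1.241, -1.161]
ft_force: [0.6, -0.3, 0.1]
width: 0.647
```

Request:
move_arm([
  [-0.03, 0, 0, 0, 0.055],
  [-0.03, 0, -0.02, 0, 0.055],
  [-0.02, 0, -0.02, 0, 0.055],
  [0, 0, 0, 0, 0.055],
  [0, 0, 0, 0, 0.055],
])

```text
time: 34.83
ee_pos: [536.2, -172.7, 225.5]
ee_rot: [1.159, 1.237, -1.157]
ft_force: [0.2, -0.5, -0.1]
width: 0.64
```

Request:
move_arm([
  [0, 0, 0, 0, 0.055],
  [0, 0, 0, 0, 0.055],
  [0, 0, 0, 0, 0.055],
])

```text
time: 35.08
ee_pos: [534.2, -174.9, 221.9]
ee_rot: [1.161, 1.241, -1.164]
ft_force: [-0.7, -0.9, -0.0]
width: 0.644
```

```bash
python3 - <<'E'
from ov import *
s=state();print(s['time'],s['ee_pos'],s['ft_force'],yawof(T()),s['width'])
show("wrist","z_w",1.5)
ov("z_s")
for c in("scene","wrist"):
    print(c,spots(c,"roller_mid"),spots(c,"home"))
show("scene","z_full",1.5)
E
```

```text
35.0833 [ 534.24173446 -174.87483173  221.89093778] [-0.74470011 -0.92835728 -0.0121858 ] 3.658154298509669 0.6437507875272979
scene [(0.72, [538.6, -222.0, 62.1])] [(0.88, [536.8, -216.7, 60.6])]
wrist [(0.56, [534.2, -219.6, 61.4])] [(0.55, [449.1, -6.5, 1.0])]
```

View pics/z_w.png

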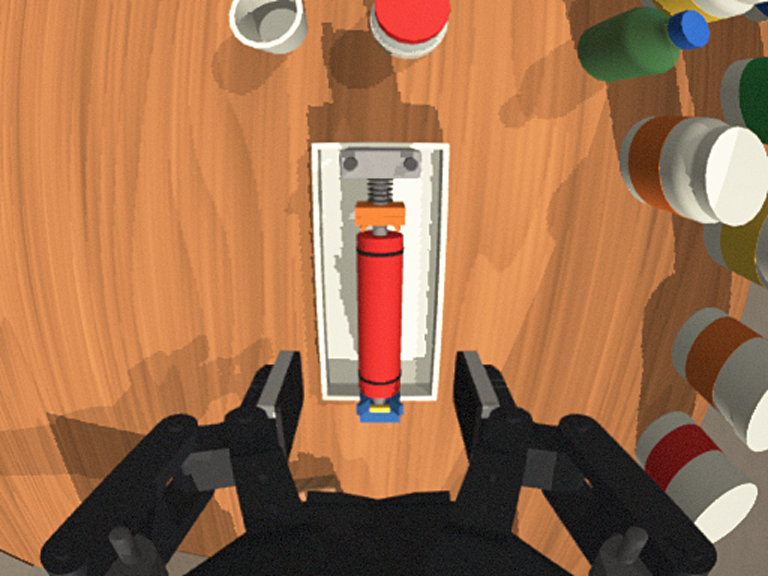

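View pics/z_s.png

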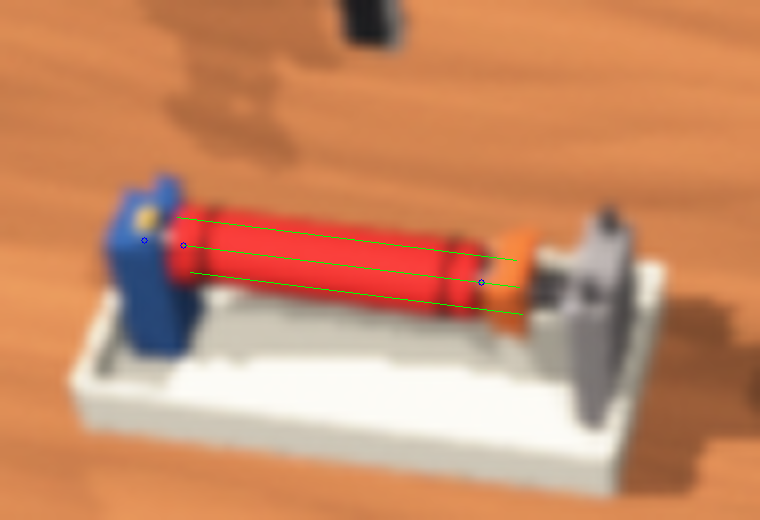

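View pics/z_full.png

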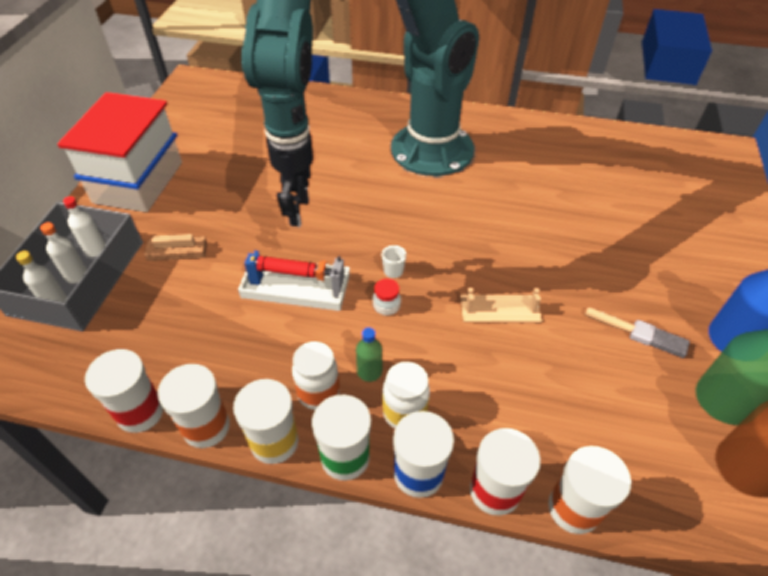

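```bash
python3 - <<'E'
from h import *
im=eyes.capture("wrist").astype(int)
r,g,b=im[...,0],im[...,1],im[...,2]
s=state();print(s['ee_pos'])
col=slice(250,255)
red=np.nonzero(((r-g>70)&(g<70)&(b<70))[:,col].mean(1)>.5)[0];red=red[(red>150)&(red<270)]
yel=np.nonzero(((r>150)&(g>120)&(b<110)&(r-g<60))[:,col].mean(1)>.5)[0];yel=yel[(yel>255)&(yel<290)]
print(red.min(),red.max(),yel)
A=atz('wrist',252.5,red.min()-.5,76);B=atz('wrist',252.5,red.max()+.5,76);print(A,B,(A+B)/2)
print('lip',atz('wrist',252.5,yel.min()-.5,67),atz('wrist',252.5,yel.max()+.5,72))
cv2.imwrite("pics/zz.png",cv2.resize(im[130:290,205:300].astype(np.uint8),None,fx=3.7,fy=3.7,interpolation=cv2.INTER_CUBIC)[:,:,::-1])
E
```

```text
[ 535.22109838 -173.82469986  222.97521431]
158 264 [272 273 274]
[ 533.94185443 -155.91140529   76.        ] [ 542.05150788 -276.39737841   76.        ] [ 537.99668115 -216.15439185   76.        ]
lip [ 543.13681648 -292.28205989   67.        ] [ 543.18186628 -293.04647058   72.        ]
```

View pics/zz.png

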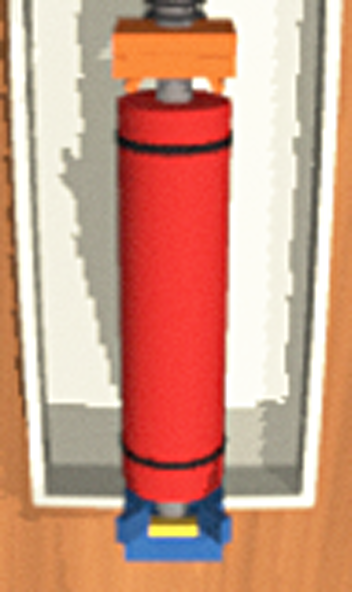

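```bash
python3 -c "
from rig import robot,state
print(state()['time']);print(robot.hand_in())"
```

```text
35.4833
the job is handed in; nothing more can be done
None
```

The roller is seated in the stand, released, and the job was handed in at 35.5 s.

**How it went:** I picked the roller from the rest. I tilted it in the grip by lowering its rear against the rest's end plate. The first tilt, about 14°, was too small to clear the bay guides, so I went back and took it to about 21°. I then put the front pin in the cup and pressed to about 14 N. While tipping the other end into the bay I deliberately eased the press to about 10.5 N, so the pin would come down inside the bay and clear of the lip. After that the spring eased it back under the lip. No force reading reached 25 N; the highest were about 14 N along the spring and 9.5 N vertically.

**Last checks:**
- **Position:** the wrist picture puts the roller's end face 16.6 mm from the bay wall, where fully home is 16 mm. That is within the measuring error. The grip also stopped moving against the wall before I opened it.
- **Level:** the scene picture shows the roller level, with its pin under the yellow lip and the cup still partly pushed in.
- **Gripper and table:** the gripper is well clear. The other things on the table look unmoved by eye; I did not measure them again.

**Disagreements:** the network put the roller's centre at y −222.0 and −219.6, against my home estimate of −218.5, which is within its error. During tipping there was a small sideways force of 2 N, and up to 5 N just before release. It went to zero on opening.

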